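# Close the leak-test chamber on a load of shock reservoir cans

### The arm

A 6-joint arm with a two-finger parallel gripper is mounted at the origin on the work surface. World frame = base frame: x ahead of the robot, y to its left, z up, the work surface at z = 0. Lengths are in mm, angles in degrees, forces in N, time in s.
With the tool pointing down it reaches from about 350 to 850 mm from the base axis. Payload 8.1 kg.
Tool frame: the origin (TCP) lies midway between the tips of the shut fingers; the grasp point (between the pads) lies 19 mm behind it; z points along the fingers, y is the line along which they close (so a half turn about z gives the same grasp; the last joint's range is limited). The gripper opens to 85 mm and grips with 20 to 120 N. Pads are 22 mm wide; open, the fingers measure 114 mm over their backs; the gripper's body (76 mm by 85 mm) begins 54 mm behind the grasp point. The pads swing forward as they close: fully open they stand 13 mm farther back than shut.
Start: joints at [71.54, 7.471, 85.268, -0, 87.261, -4.893], TCP at [140.733, 583.266, 231.292] pointing down, gripper open.
Joint ranges: [-169.43, 169.43], [-51.17, 129.36], [1.28, 143.12], [-76.62, 256.62], [0, 156.53], [-152.29, 152.29]. Speed limits (degrees/s): [136.94, 136.94, 159.86, 180, 180, 180].

### API

Orientations are given as [roll, pitch, yaw] about the fixed x, y, z axes, in that order (R = Rz(yaw) Ry(pitch) Rx(roll)).
In Python, from bench import sense, snapshot, camera_params, hand_in, masks_of, pinpoint gives the robot as it stands.
- The arm moves only by the tool step_arm, never from a script. Its argument "targets" is a list of rows, each an object with "angular": the turn, a rotation vector about the tool's x, y, z scaled (see below), a list of three; "dp": the shift along the tool's x, y, z scaled (see below), a list of three; "fingers": the closure, from 0 (fully open) to 1 (shut). A call has exactly 8 rows; each row is the pose to reach, as a shift and turn from the pose commanded when the call began, along the tool's axes at that moment, turning the shorter way round; what a row does not reach only later rows make up. The controller multiplies each number of a shift by 0.2 m and each number of a turn by 180 degrees. A row lasts 1/8 s, in which the tool goes at most 62.5 mm and 10.7 degrees, less where a joint would pass 70% of its speed; a pose out of reach is approached as far as the arm can. A call with a number of a shift or a turn outside -1 to 1 is refused whole. A call with a gripper value outside its range is refused whole. The fingers move at their own pace and stop on an object; "newtons" is the grip in N (left out, the last holds). Time passes only in rows, so rows that repeat a pose let the fingers close, or fill a call up. It gives the time, the measured TCP pose, the force, the opening and the grip force at its end, in the units of the state.
- sense(): the state, without advancing time (a new reading comes with each control period).
- snapshot(name): name is "scene" or "top" or "wrist"; returns the picture (384x512x3 uint8, blue, green, red); there is no depth.
- camera_params(name): a dict with "vfov" (degrees; the focal length in pixels is half the picture's height over the tangent of half this angle, whatever the lens; pixels are square), "cx", "cy" (the principal point, pixels), "R" (3x3) and "t" (3): a world point X has camera coordinates R X + t. Camera axes: x right, y down, z forward; pixel columns grow to the right and rows downward; lengths in mm; the calibration is good to about 2 mm. A picture is of the moment at which its call begins: read the wrist's pose just before it. camera_params takes no time and is no camera call; for the wrist camera it gives the pose at the moment of the call.
- hand_in(): hands the job in; it is judged then, once.
Trained networks look in the newest picture that a camera, given by its name, has taken for a name from the list of things; names that differ only in an ending like _2 or _b are one class to them, and where a whole thing is asked for, a point or a joint stands for the part that bears it (a point fixed in the world has none). Each returns a list of dicts, best first, with "conf" (0 to 1); they miss things now and then, are a little off and sometimes report something else, mostly with a low value. They report only what shows in the picture. A call takes as long as a camera call. They do not tell look-alikes from the thing itself.
- masks_of(camera, label): "pixels" (384x512 bool, what is visible of it) and "at" ([column, row] in pixels, amid what is visible of it).
- pinpoint(camera, label): "at" ([column, row] in pixels: a listed point, or the origin of a listed thing).
The state is a dict: "time": time; "joint_pos": joint angles; "qd": joint speeds; "joint_efforts": joint torques, N m; "tool_pos": TCP position; "tcp_rot": TCP orientation; "ft_force": force on the tool from outside, world axes, zero at the start; "wrist_torque": the same for the moment, N m; "finger_gap": finger opening in mm; "grip_force": force on a finger pad.
Only numpy, scipy, OpenCV 4.12 (cv2) and the standard library are available. Lean on these libraries where they do the work, as an engineer would, in place of code of your own. Each camera call takes 0.05 s, during which the arm holds its last target. There are 200 camera calls.

### The job

Lay every reservoir can flat and lengthwise on the two rails inside the open leak-test chamber, no can on top of another, then close it with the heavy cover: rest one long edge of the tilted cover on the chamber against the orange stop lip first, and pivot it down gently until it lies flat between the lips. With the T-handle wrench, never the fingers, tighten the four red cover screws clockwise in cross order (each next one diagonally opposite where one remains), in two passes: about half of their travel (40 degrees) each in the first pass, then fully home to the stop in the second. Stand the wrench upright back in its yellow dish and leave the bench's other things where they are.

Things in the scene. Friction and masses are not known exactly. Their poses are not given: they have to be found in the camera images.
- chamber: grey open box fixed to the bench, 170 (x) x 220 (y) x 60 mm tall; origin: centre of its underside, x roughly away from the robot. Inside 146 x 196 mm, floor 10 mm. Two black rails along y at x = +-42 mm, tops at 20 mm; studs on them at y = +-27 mm, to 32 mm high, part three lanes (y = -54, 0, 54). Lips 7 mm above the wall tops: orange, inner face at x = -88.5; dark, at y = +-113.5 and x = 90
- cover: aluminium plate 170 (x) x 220 (y) x 8 mm, about 0.8 kg, flat on the bench at the start; origin: centre of its underside, z up. Rib handle on its middle, 14 mm thick (x), 70 mm long (y), from 8 to 44 mm above the origin: grasp it across x, firmly. In place, its origin is over the chamber's, 60 mm above the bench; a half turn round fits as well
- edge_a (a point): middle of the cover's long edge at x = -85 mm, on its underside
- edge_b (a point): middle of the cover's long edge at x = +85 mm, on its underside
- wrench: T-handle fork wrench, 110 mm tall, 0.25 kg, upright; origin: centre of its foot, z up. Foot: two prongs 36 mm long (x), 11 mm thick, with a slot 18 mm wide, 19 mm deep between them along x. Top: handle bar 90 (x) x 16 (y) mm, from 70 to 110 mm up: grasp it from above across y. Lower the fork over a screw's bar with handle and bar parallel (play about 0.25 rad), either way round
- dish: low yellow dish for the wrench, rubber floor 6 mm above the bench, 80 mm across inside, rim 14 mm high; fixed to the bench; origin at the centre of its underside
- screw_a (a joint): turn of cover screw a (captive in the cover at x, y = +58, +80 mm), rad, growing clockwise from above: 0 to 0.15 at the start (bar about along the cover's x), 0.7 half tight, 1.5 at the stop (bar about along y, to the white marks). Takes about 0.08 N m, stays as left. a, b, c, d go round the cover: a is diagonal to c, b to d
- head_a (a point): top centre of screw a's head, 26 mm above the cover's underside; its x axis runs along the red bar, 34 mm long, 10 mm thick, 14 mm tall, on a steel washer 36 mm across, 4 mm thick
- screw_b (a joint): turn of cover screw b (captive in the cover at x, y = +58, -80 mm), rad, growing clockwise from above: 0 to 0.15 at the start (bar about along the cover's x), 0.7 half tight, 1.5 at the stop (bar about along y, to the white marks). Takes about 0.08 N m, stays as left. a, b, c, d go round the cover: a is diagonal to c, b to d
- head_b (a point): top centre of screw b's head, 26 mm above the cover's underside; its x axis runs along the red bar, 34 mm long, 10 mm thick, 14 mm tall, on a steel washer 36 mm across, 4 mm thick
- screw_c (a joint): turn of cover screw c (captive in the cover at x, y = -58, -80 mm), rad, growing clockwise from above: 0 to 0.15 at the start (bar about along the cover's x), 0.7 half tight, 1.5 at the stop (bar about along y, to the white marks). Takes about 0.08 N m, stays as left. a, b, c, d go round the cover: a is diagonal to c, b to d
- head_c (a point): top centre of screw c's head, 26 mm above the cover's underside; its x axis runs along the red bar, 34 mm long, 10 mm thick, 14 mm tall, on a steel washer 36 mm across, 4 mm thick
- screw_d (a joint): turn of cover screw d (captive in the cover at x, y = -58, +80 mm), rad, growing clockwise from above: 0 to 0.15 at the start (bar about along the cover's x), 0.7 half tight, 1.5 at the stop (bar about along y, to the white marks). Takes about 0.08 N m, stays as left. a, b, c, d go round the cover: a is diagonal to c, b to d
- head_d (a point): top centre of screw d's head, 26 mm above the cover's underside; its x axis runs along the red bar, 34 mm long, 10 mm thick, 14 mm tall, on a steel washer 36 mm across, 4 mm thick
- can_1: red reservoir can with square dark end caps, 110 mm long (x), tube 26 mm across, caps 30 x 30 mm, 0.14 kg, lying; origin: middle of its length, on its underside (axis 15 mm above). One to three are present. Loaded, it lies along the chamber's x over both rails, underside 20 mm above the bench
- can_2: blue reservoir can with square dark end caps, 110 mm long (x), tube 26 mm across, caps 30 x 30 mm, 0.14 kg, lying; origin: middle of its length, on its underside (axis 15 mm above). One to three are present. Loaded, it lies along the chamber's x over both rails, underside 20 mm above the bench
- can_3: brass-coloured reservoir can with square dark end caps, 110 mm long (x), tube 26 mm across, caps 30 x 30 mm, 0.14 kg, lying; origin: middle of its length, on its underside (axis 15 mm above). One to three are present. Loaded, it lies along the chamber's x over both rails, underside 20 mm above the bench
- grease_tub: black and yellow lidded grease tub, 84 mm across, 75 mm tall; a bystander, leave it alone; origin on its underside
- oil_jar: amber glass jar with a black cap, 66 mm across, 95 mm tall; a bystander, leave it alone; origin on its underside
- screwdriver: screwdriver with an orange handle; a bystander, leave it alone; origin on its underside
- spanner: plain steel open-ended spanner (not the tool for this job); a bystander, leave it alone; origin on its underside
- bolt_tray: small black open tray, 100 x 140 x 25 mm; a bystander, leave it alone; origin on its underside
- caliper: steel caliper with a black body; a bystander, leave it alone; origin on its underside
- beaker: clear glass beaker, 72 mm across, 100 mm tall; a bystander, leave it alone; origin on its underside
Not all that is in view belongs to the job. Of the things that look like the can_1, take the one that is farthest to the robot's right at the start.

How it is judged:
By the outcome, as a careful person would: the job done as asked, in the order asked, and still so for the second after the job is handed in, with the robot touching nothing.
Of can_1, can_2, can_3 only 1 to 3 are there at a start; the rules pass over those that are not, and their reading is None.
At some moment in a run one of can_1, can_2, can_3 may be knocked a few centimetres aside while the robot is not near it.
It also fails if it takes over 210 s, if anything falls off the work surface, if the arm or the gripper's body presses on something with over 40 N, if the wrist force passes 120 N, or if a joint passes its speed limit or range.

## Working session

There is one attempt and no reset: what is moved stays moved. The work goes in short steps, Python scripts to look and compute and a tool call to move; the robot and the scene stay as the last step left them, time stands still between calls to the robot, and variables do not carry over. Pictures are saved under pics/ and viewed, at most 14 in all, crops included, and the job is handed in when it is done.

Besides the shell and the picture viewer there is one more tool, called after ">>>" as name(argument=value, ...), one argument or row to a line, values as JSON. step_arm: Moves the arm, as the interface text tells. Its arguments: {"type":"object","properties":{"targets":{"type":"array","items":{"type":"object","properties":{"angular":{"type":"array","items":{"type":"number","minimum":-1,"maximum":1}},"dp":{"type":"array","items":{"type":"number","minimum":-1,"maximum":1}},"fingers":{"type":"number"}}}},"newtons":{"type":"number"}},"required":["targets"]}

```bash
mkdir -p pics; ls; python3 - <<'E'
from bench import *
import cv2,json
print(sense())
for n in ("scene","top"):
    im=snapshot(n); cv2.imwrite(f"pics/{n}0.png",cv2.resize(im,(800,600)))
    p=camera_params(n); print(n,p)
    for l in ("chamber","cover","wrench","dish","can_1","can_2","can_3"):
        print(l,[(round(d['conf'],2),[round(float(v)) for v in d['at']]) for d in pinpoint(n,l)[:4]])
print(sense()['time'])
E
```

```text
pics
{'time': 0.0, 'joint_pos': array([ 7.15385433e+01,  7.51462677e+00,  8.53321228e+01,  9.09828464e-04,
        8.72613565e+01, -4.89399517e+00]), 'qd': array([ 0.00107945,  0.02866368, -0.0271387 ,  0.04364534,  0.0056123 ,
       -0.01226127]), 'joint_efforts': array([-8.50374704e-05, -5.69383764e+01, -5.00562358e+01,  1.34431484e-04,
        1.41524523e-02,  6.50321653e-06]), 'tool_pos': array([140.55542521, 582.71939276, 230.22220173]), 'tcp_rot': array([-1.79892366e+02, -1.01281922e-02,  1.66432485e+02]), 'ft_force': array([-0.15150371, -0.03280847,  0.3646454 ]), 'wrist_torque': array([-0.04694038,  0.00501423, -0.03513328]), 'grip_force': 0.0, 'finger_gap': 85.26751971632441}
scene {'vfov': 44.2077894863293, 'cx': 251.12772052972355, 'cy': 200.60777560221874, 'R': array([[ 0.06396532,  0.99795028, -0.00191719],
       [ 0.78114104, -0.05126398, -0.62224648],
       [-0.62106933,  0.0383046 , -0.78281904]]), 't': array([ -62.33208613, -394.98764147, 1563.51793395])}
chamber [(0.73, [248, 217]), (0.43, [369, 197])]
cover [(0.93, [370, 198]), (0.56, [164, 188])]
wrench [(0.75,
[... 218 characters left out ...]
0.8, [99, 183]), (0.72, [164, 188]), (0.66, [308, 139])]
top {'vfov': 42.71649926416856, 'cx': 251.7930837098791, 'cy': 187.11749153811394, 'R': array([[ 0.00801553, -0.99995557, -0.00496165],
       [-0.98487367, -0.00703558, -0.17313103],
       [ 0.17308842,  0.00627433, -0.9848863 ]]), 't': array([   6.64267362,  523.36186652, 1313.14718468])}
chamber [(0.97, [248, 173]), (0.7, [105, 212])]
cover [(0.84, [135, 192])]
wrench [(0.88, [342, 157]), (0.68, [248, 171])]
dish [(0.66, [340, 155])]
can_1 [(0.9, [175, 272]), (0.85, [391, 225]), (0.67, [328, 214])]
can_2 [(0.9, [175, 272]), (0.85, [391, 225]), (0.67, [328, 214])]
can_3 [(0.9, [175, 272]), (0.85, [391, 225]), (0.67, [328, 214])]
0.8
```

View pics/top0.png

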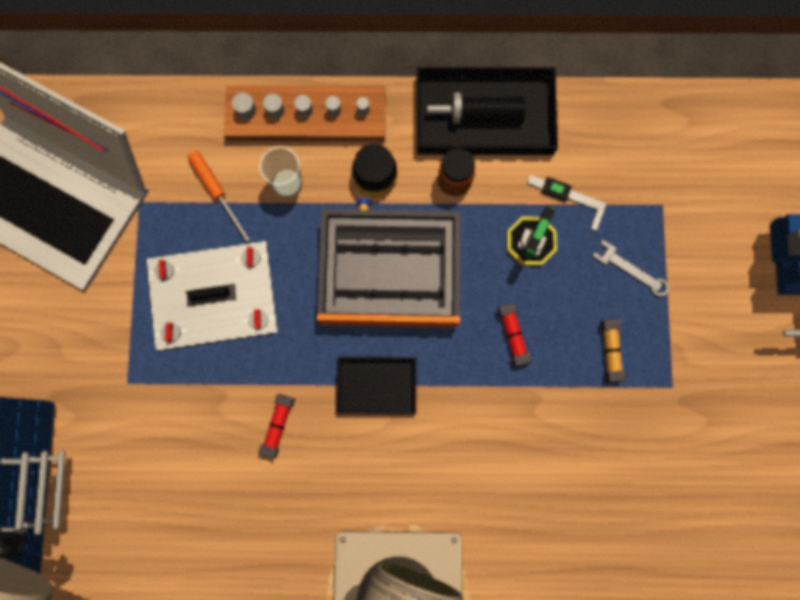

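View pics/scene0.png

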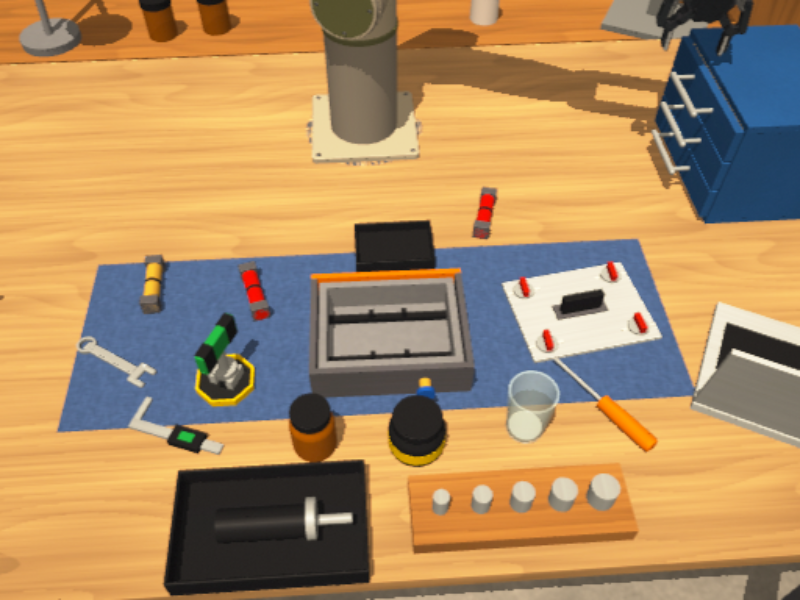

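The two red look-alikes in the top view (512-px coordinates) are at (175,272), left, and (328,214), right. The robot's right is image right here, so can_1 is (328,214). The brass can_3 is at (391,225). A small blue thing behind the chamber at about (233,130) needs checking, so I'll enlarge that crop and measure.

```bash
cat > h.py <<'E'
from bench import *
import numpy as np, cv2
from scipy.spatial.transform import Rotation as Ro
def K(p,H=384):
    f=H/2/np.tan(np.radians(p['vfov']/2)); return np.array([[f,0,p['cx']],[0,f,p['cy']],[0,0,1]])
def back(p,uv,z):
    uv=np.atleast_2d(np.asarray(uv,float)); d=np.c_[uv,np.ones(len(uv))]@np.linalg.inv(K(p)).T@p['R']
    c=-p['R'].T@p['t']; return c+d*((z-c[2])/d[:,2])[:,None]
def proj(p,X):
    c=(p['R']@np.atleast_2d(X).T).T+p['t']; q=c@K(p).T; return q[:,:2]/q[:,2:]
def rect(p,m,z):
    m=m.astype(np.uint8); c=max(cv2.findContours(m,cv2.RETR_EXTERNAL,cv2.CHAIN_APPROX_NONE)[0],key=cv2.contourArea)
    w=back(p,c[:,0,:],z)[:,:2]; (a,b),(s,t),g=cv2.minAreaRect(w.astype(np.float32))
    if s<t: s,t,g=t,s,g+90
    return np.round([a,b,s,t,(g+90)%180-90],1)  # centre, long, short, long-axis yaw
def E(): 
    s=sense(); return s['tool_pos'],s['tcp_rot']
E
python3 - <<'E'
from h import *
im=snapshot("top");p=camera_params("top")
for l,z in (("can_1",25),("cover",8),("chamber",60),("wrench",90),("dish",14)):
    for d in masks_of("top",l)[:4]:
        print(l,round(d['conf'],2),np.round(d['at']),rect(p,d['pixels'],z))
for l in ("chamber","cover","wrench","dish","head_a"):
    z=26 if l=="head_a" else 0
    print(l,[np.round(back(p,d['at'],z)[0],0)[:2] for d in pinpoint("top",l)[:5]])
hsv=cv2.cvtColor(im,cv2.COLOR_BGR2HSV)
m=cv2.inRange(hsv,(5,150,120),(20,255,255)); m[:195]=0;m[215:]=0;m[:,:195]=0;m[:,305:]=0
print("lip",rect(p,m,67))
a=cv2.resize(im[190:250,290:410],(800,400),interpolation=cv2.INTER_CUBIC); b=cv2.resize(im[110:145,195:265],(400,200),interpolation=cv2.INTER_CUBIC)
c=cv2.resize(im[120:165,310:380],(400,200)) 
cv2.imwrite("pics/crop1.png",np.vstack([a,np.hstack([b,c])]))
E
```

```text
can_1 0.88 [176. 273.] [289.2 215.7 104.3  29.7 -16.4]
can_1 0.79 [330. 211.] [ 451.8 -201.5  109.8   33.6   14.5]
can_1 0.57 [391. 224.] [ 424.9 -378.1  108.5   33.5    1.3]
cover 0.65 [133. 190.] [522.6 343.9 224.3 170.7 -81. ]
chamber 0.92 [246. 172.] [574.2  20.4 251.6 227.9  89.6]
chamber 0.66 [241. 244.] [356.6  40.8 139.6  98.6 -89.6]
chamber 0.29 [107. 215.] [446.6 400.6  33.5  32.6   3.2]
wrench 0.68 [105. 171.] [551.3 407.3  35.5  33.  -89.6]
wrench 0.53 [344. 150.] [ 625.4 -233.6   94.6   41.   -16.5]
dish 0.85 [333. 154.] [ 627.2 -241.1   92.3   88.3  -89.6]
dish 0.22 [241. 106.] [7.601e+02 5.000e+01 9.740e+01 8.170e+01 4.000e-01]
chamber [array([577.,  17.])]
cover [array([526., 343.]), array([ 722., -311.]), array([ 623., -242.])]
wrench [array([ 623., -240.]), array([ 720., -304.]), array([531., 350.])]
dish [array([ 626., -239.])]
head_a [array([478., 250.]), array([453., 416.]), array([596., 271.]), array([732., -93.]), array([563., 435.])]
lip [474.8  20.5 244.   13.9  89.2]
```

View pics/crop1.png

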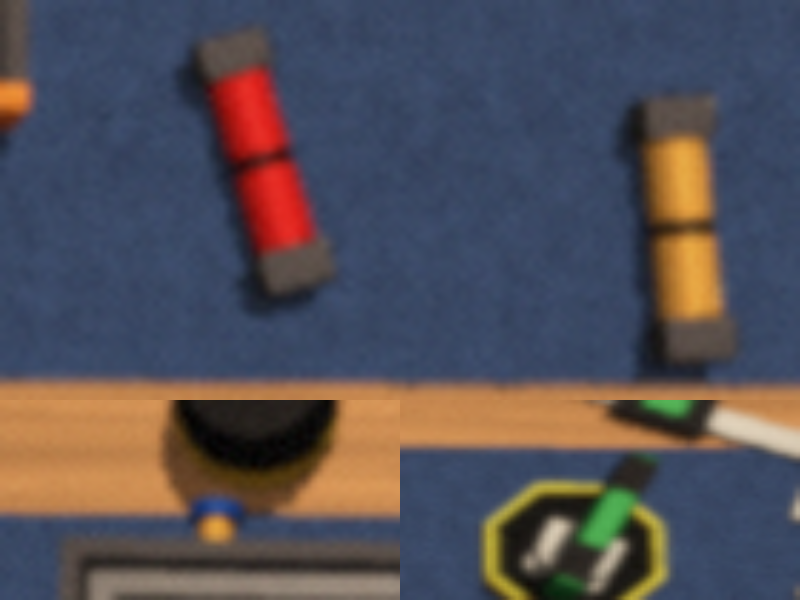

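The crop confirms can_1 (red, the right-hand one) and can_3 (brass). There's no blue can: the blue spot is just a small fitting by the chamber. I'll set out and look from close by with the wrist camera on the way.

```bash
cat >> h.py <<'E'
def plan(wps):
    """wps: list of (x,y,z,yaw[,R]) ; prints dp/angular per call from the present measured pose"""
    s=sense(); P=s['tool_pos']; R=Ro.from_euler('xyz',s['tcp_rot'],degrees=True)
    for w in wps:
        Q=np.array(w[:3],float); S=w[4] if len(w)>4 else Ro.from_euler('xyz',[180,0,w[3]],degrees=True)
        dp=R.inv().apply(Q-P)/200; an=(R.inv()*S).as_rotvec()/np.pi
        print('dp',np.round(dp,3).tolist(),'ang',np.round(an,4).tolist(),'rows>=%.1f'%max(np.linalg.norm(dp)*200/62.5,np.linalg.norm(an)*180/10.7))
        P,R=Q,S
def shot(n,name,**k):
    p=camera_params(n); im=snapshot(n); cv2.imwrite(f"pics/{name}.png",im); return im,p
E
python3 -c "
from h import *
plan([(300,470,300,180),(440,330,300,180),(500,150,300,180)])"
```

```text
dp [-0.907, -0.364, -0.344] ang [-0.0, -0.0, -0.0754] rows>=3.3
dp [-0.7, -0.7, -0.0] ang [0.0, 0.0, 0.0] rows>=3.2
dp [-0.3, -0.9, -0.0] ang [0.0, 0.0, 0.0] rows>=3.0
```

>>> step_arm(
  targets=[
    {"dp": [-0.907,-0.364,-0.344],"angular": [0,0,-0.0754],"fingers": 0},
    {"dp": [-0.907,-0.364,-0.344],"angular": [0,0,-0.0754],"fingers": 0},
    {"dp": [-0.907,-0.364,-0.344],"angular": [0,0,-0.0754],"fingers": 0},
    {"dp": [-0.907,-0.364,-0.344],"angular": [0,0,-0.0754],"fingers": 0},
    {"dp": [-0.907,-0.364,-0.344],"angular": [0,0,-0.0754],"fingers": 0},
    {"dp": [-0.907,-0.364,-0.344],"angular": [0,0,-0.0754],"fingers": 0},
    {"dp": [-0.907,-0.364,-0.344],"angular": [0,0,-0.0754],"fingers": 0},
    {"dp": [-0.907,-0.364,-0.344],"angular": [0,0,-0.0754],"fingers": 0},
  ],
)

```text
time: 2.35
tool_pos: [299.0, 470.4, 299.5]
tcp_rot: [-180.0, -0.0, -179.9]
ft_force: [-0.5, 0.2, -0.6]
finger_gap: 85.7
grip_force: 0.0
```

>>> step_arm(
  targets=[
    {"dp": [-0.7,-0.7,0],"fingers": 0},
    {"dp": [-0.7,-0.7,0],"fingers": 0},
    {"dp": [-0.7,-0.7,0],"fingers": 0},
    {"dp": [-0.7,-0.7,0],"fingers": 0},
    {"dp": [-0.7,-0.7,0],"fingers": 0},
    {"dp": [-0.7,-0.7,0],"fingers": 0},
    {"dp": [-0.7,-0.7,0],"fingers": 0},
    {"dp": [-0.7,-0.7,0],"fingers": 0},
  ],
)

```text
validation failed for argument at $.ta...
```

```bash
python3 - <<'E'
from h import *
im,p=shot("wrist","w_cover"); print(E()); print(p['vfov'],p['cx'],p['cy'],"campos",-p['R'].T@p['t'],p['R'].round(3).tolist())
for l,z in (("cover",0),("head_a",26)):
    print(l,[(round(d['conf'],2),np.round(d['at']),np.round(back(p,d['at'],z)[0,:2],1)) for d in pinpoint("wrist",l)[:5]])
for d in masks_of("wrist","cover")[:2]: print(rect(p,d['pixels'],8))
plan([(500,150,300,180),(480,18,330,180)])
E
```

```text
(array([299.18869851, 470.35608009, 299.68068604]), array([-1.79972999e+02, -2.53738966e-02, -1.79917114e+02]))
68.44713448333027 254.6904317380848 192.12678968054598 campos [215.68805521 470.0398143  442.27201673] [[-0.001, 1.0, 0.001], [0.948, 0.001, 0.317], [0.317, 0.001, -0.948]]
cover [(0.66, array([186., 273.]), array([518.9, 344.9]))]
head_a [(0.73, array([126., 259.]), array([474.8, 252.8])), (0.56, array([224., 249.]), array([454.4, 419.6])), (0.16, array([171., 230.]), array([419.5, 334.7]))]
[521.4 345.3 224.1 178.5 -81.3]
dp [-1.001, -1.601, -0.0] ang [-0.0001, -0.0, 0.0002] rows>=6.0
dp [0.1, -0.66, -0.15] ang [0.0, 0.0, 0.0] rows>=2.2
```

View pics/w_cover.png

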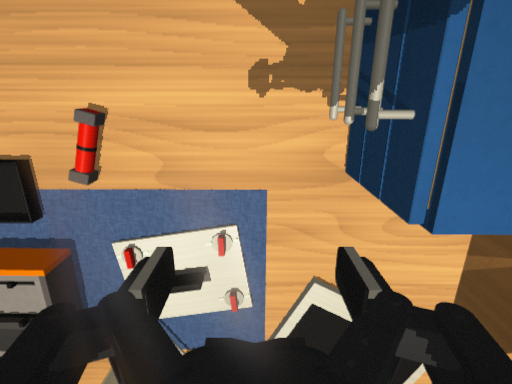

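The wrist picture shows the cover at about (190,275) with its heads at (126,259) and (224,249), and the decoy red can at the upper left. The second move call was refused because a row left out the angular value. Next I go on to a view of the chamber.

>>> step_arm(
  targets=[
    {"dp": [-0.7,-0.7,0],"angular": [0,0,0],"fingers": 0},
    {"dp": [-0.7,-0.7,0],"angular": [0,0,0],"fingers": 0},
    {"dp": [-0.7,-0.7,0],"angular": [0,0,0],"fingers": 0},
    {"dp": [-1,-0.95,0],"angular": [0,0,0],"fingers": 0},
    {"dp": [-1,-1,0],"angular": [0,0,0],"fingers": 0},
    {"dp": [-1,-1,0],"angular": [0,0,0],"fingers": 0},
    {"dp": [-1,-1,0],"angular": [0,0,0],"fingers": 0},
    {"dp": [-1,-1,0],"angular": [0,0,0],"fingers": 0},
  ],
)

```text
time: 3.55
tool_pos: [499.3, 271.0, 300.2]
tcp_rot: [180.0, -0.0, -179.9]
ft_force: [-0.3, 1.1, 0.4]
finger_gap: 85.1
grip_force: 0.0
```

>>> step_arm(
  targets=[
    {"dp": [-0.3,-1,-0.15],"angular": [0,0,0],"fingers": 0},
    {"dp": [-0.3,-1,-0.15],"angular": [0,0,0],"fingers": 0},
    {"dp": [-0.3,-1,-0.15],"angular": [0,0,0],"fingers": 0},
    {"dp": [-0.3,-1,-0.15],"angular": [0,0,0],"fingers": 0},
    {"dp": [-0.3,-1,-0.15],"angular": [0,0,0],"fingers": 0},
    {"dp": [-0.3,-1,-0.15],"angular": [0,0,0],"fingers": 0},
    {"dp": [-0.3,-1,-0.15],"angular": [0,0,0],"fingers": 0},
    {"dp": [-0.3,-1,-0.15],"angular": [0,0,0],"fingers": 0},
  ],
)

```text
time: 4.55
tool_pos: [559.8, 71.1, 330.0]
tcp_rot: [180.0, -0.0, -179.9]
ft_force: [-0.1, -0.2, 0.1]
finger_gap: 85.6
grip_force: 0.0
```

```bash
python3 - <<'E'
from h import *
im,p=shot("wrist","w_chamber"); print(E()); 
for l,z in (("chamber",0),):
    print(l,[(round(d['conf'],2),np.round(d['at']),np.round(back(p,d['at'],z)[0,:2],1)) for d in pinpoint("wrist",l)[:5]])
hsv=cv2.cvtColor(im,cv2.COLOR_BGR2HSV); m=cv2.inRange(hsv,(5,150,120),(20,255,255))
print(rect(p,m,67))
plan([(520,70-150,330,180),(455,-201,250,194.5)])
E
```

```text
(array([559.81685805,  70.83054856, 330.00889145]), array([ 1.79997009e+02, -7.77665389e-03, -1.79918941e+02]))
chamber [(0.63, array([224., 158.]), array([573.4,  19.8]))]
[836.3 118.1 219.9  93.5  90. ]
dp [0.2, -0.753, 0.0] ang [0.0, -0.0, 0.0004] rows>=2.5
dp [0.325, -0.605, 0.4] ang [0.0, 0.0, -0.0806] rows>=2.5
```

View pics/w_chamber.png

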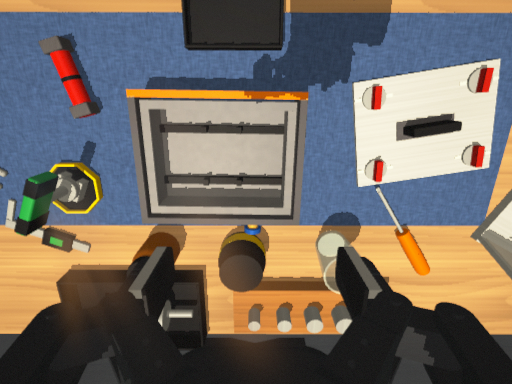

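The wrist view shows the chamber at (220,155) with its orange lip at row 95, the cover at (430,125), the red can at (70,77) and the wrench in its dish at about (60,190). I'll fit the chamber and cover edges in this same picture.

```bash
cat >> h.py <<'E'
from scipy.optimize import least_squares
def fit(im,p,segs,x0,rng=12):
    """x0=(x,y,yawdeg); segs: list of model 3D segment pairs; fit to Canny edges by distance transform"""
    e=cv2.Canny(cv2.cvtColor(im,cv2.COLOR_BGR2GRAY),40,110); dt=np.minimum(cv2.distanceTransform(255-e,cv2.DIST_L2,5),rng).astype(np.float32)
    pts=np.vstack([np.linspace(a,b,40) for a,b in segs]).astype(float)
    def f(q):
        c,s=np.cos(np.radians(q[2])),np.sin(np.radians(q[2])); w=pts@np.array([[c,s,0],[-s,c,0],[0,0,1]])+[q[0],q[1],0]
        uv=proj(p,w).astype(np.float32); return cv2.remap(dt,uv[:,:1],uv[:,1:],cv2.INTER_LINEAR,borderValue=rng)[:,0]
    best=min((least_squares(f,np.add(x0,[a,b,c]),loss='soft_l1',diff_step=1e-3,x_scale=[1,1,.5]) for a in(-6,0,6) for b in(-6,0,6) for c in(-2,0,2)),key=lambda r:r.cost)
    return best.x.round(2),round(float(np.mean(f(best.x))),2)
def box(hx,hy,z): 
    c=[(-hx,-hy,z),(hx,-hy,z),(hx,hy,z),(-hx,hy,z)]; return [(c[i],c[(i+1)%4]) for i in range(4)]
CH=box(73,98,60)+[((-88.5,-105,67),(-88.5,105,67))]
CO=box(85,110,8)
E
python3 - <<'E'
from h import *
im=cv2.imread("pics/w_chamber.png");p=camera_params("wrist")
print(fit(im,p,CH,(575,18,0)),fit(im,p,CO,(523,344,8.5)))
im2,p2=shot("top","top1"); print(fit(im2,p2,CH,(575,18,0)),fit(im2,p2,CO,(523,344,8.5)))
for d in masks_of("wrist","can_1")[:3]: print(d['conf'],d['at'],rect(p,d['pixels'],20))
E
```

```text
(array([ 5.9797e+02,  1.8040e+01, -5.0000e-02]), 0.6) (array([521.26, 344.  ,   9.06]), 0.27)
(array([ 5.5963e+02,  1.8650e+01, -4.0000e-02]), 0.9) (array([524.16, 345.04,   9.65]), 0.61)
0.91 [72.4, 74.7] [ 449.4 -203.6  116.1   45.4   15. ]
0.29 [423.5, 121.5] [520.5 334.9 218.4 167.1 -81. ]
```

```bash
python3 - <<'E'
from h import *
for n,f,c in (("wrist","w_chamber",(190,250)),("top","top1",(225,265))):
    im=cv2.imread(f"pics/{f}.png");p=camera_params(n)
    hsv=cv2.cvtColor(im,cv2.COLOR_BGR2HSV); m=cv2.inRange(hsv,(5,150,110),(20,255,255))
    ok=range(80,112) if n=="wrist" else range(195,212)
    for u in c:
        r=[v for v in ok if m[v,u]]; print(n,u,r[0],r[-1],back(p,[(u,r[0]-.5),(u,r[-1]+.5)],67)[:,:2].round(1).tolist())
        g=cv2.cvtColor(im,cv2.COLOR_BGR2GRAY)[:,u].astype(int); lo,hi=(80,235) if n=="wrist" else (125,215)
        d=np.diff(g); print([(v,int(d[v]),round(back(p,(u,v+.5),60)[0,0],1)) for v in range(lo,hi) if abs(d[v])>14])
E
```

```text
wrist 190 90 97 [[466.5, -16.9], [476.7, -17.7]]
[(88, 38, np.float64(465.0)), (89, 63, np.float64(466.3)), (90, 21, np.float64(467.6)), (97, -61, np.float64(476.7)), (98, -49, np.float64(478.0)), (99, 65, np.float64(479.3)), (100, 59, np.float64(480.7)), (120, -25, np.float64(507.7)), (121, -65, np.float64(509.1)), (124, -27, np.float64(513.2)), (131, 43, np.float64(523.1)), (132, 60, np.float64(524.5)), (133, 16, np.float64(525.9)), (171, -26, np.float64(582.3)), (172, -63, np.float64(583.9)), (174, -19, np.float64(587.0)), (175, -16, np.float64(588.5)), (182, 39, np.float64(599.6)), (183, 52, np.float64(601.2)), (184, 16, np.float64(602.8)), (186, -25, np.float64(606.0)), (187, -60, np.float64(607.6)), (205, 48, np.float64(637.2)), (206, 54, np.float64(638.8)), (212, -33, np.float64(649.0)), (213, -87, np.float64(650.7)), (217, 31, np.float64(657.6)), (218, 23, np.float64(659.3)), (224, 38, np.float64(669.8)), (225, 40, np.float64(671.6))]
wrist 250 91 98 [[467.7, 64.1], [478.0, 64.1]]
[(89, 15, np.float64(466.3)), (90, 26, np.float64(467.5)), (94, 37, np.float64(472.8)), (95, 34,
[... 1822 characters left out ...]
141, 20, np.float64(649.9)), (143, -20, np.float64(644.2)), (144, -44, np.float64(641.3)), (145, -25, np.float64(638.5)), (153, 30, np.float64(615.6)), (154, 23, np.float64(612.8)), (156, -36, np.float64(607.1)), (157, -28, np.float64(604.2)), (160, 16, np.float64(595.7)), (161, 43, np.float64(592.9)), (162, 38, np.float64(590.1)), (184, -19, np.float64(528.3)), (185, -36, np.float64(525.5)), (186, -33, np.float64(522.8)), (190, 39, np.float64(511.6)), (191, 34, np.float64(508.9)), (199, -17, np.float64(486.8)), (201, 19, np.float64(481.3)), (202, 21, np.float64(478.5)), (204, -23, np.float64(473.0)), (205, -49, np.float64(470.3)), (206, -24, np.float64(467.5)), (214, 15, np.float64(445.7))]
```

```bash
cat >> h.py <<'E'
CH=[((73,-98,60),(73,98,60)),((85,-108,60),(85,108,60)),((90,-108,67),(90,108,67)),((-88.5,-105,67),(-88.5,105,67)),((-60,98,60),(73,98,60)),((-60,-98,60),(73,-98,60))]
E
python3 - <<'E'
from h import *
im=cv2.imread("pics/w_chamber.png");p=camera_params("wrist")
for x in (563,567,571): print(fit(im,p,CH,(x,18,-.5),6))
g=cv2.cvtColor(im,cv2.COLOR_BGR2GRAY)
for v in (115,200):
  d=np.diff(g[v].astype(int)); print(v,[(u,int(d[u]),back(p,(u+.5,v),60)[0,1].round(1)) for u in range(120,320) if abs(d[u])>20])
E
```

```text
(array([565.77,  17.95,  -0.83]), 0.25)
(array([565.78,  17.96,  -1.01]), 0.27)
(array([565.8 ,  17.96,  -1.09]), 0.28)
115 [(135, -44, np.float64(-97.8)), (136, -25, np.float64(-96.4)), (139, 44, np.float64(-92.2)), (140, 76, np.float64(-90.8)), (148, -74, np.float64(-79.5)), (149, -35, np.float64(-78.1)), (165, 76, np.float64(-55.5)), (283, -57, np.float64(111.2)), (284, -41, np.float64(112.6)), (287, 81, np.float64(116.8)), (295, -61, np.float64(128.2)), (296, -56, np.float64(129.6)), (299, 43, np.float64(133.8))]
200 [(145, -51, np.float64(-99.4)), (149, 124, np.float64(-93.2)), (156, -38, np.float64(-82.3)), (157, -64, np.float64(-80.8)), (282, 35, np.float64(113.8)), (283, 64, np.float64(115.4)), (290, -74, np.float64(126.3)), (291, -51, np.float64(127.8)), (293, 46, np.float64(130.9))]
```

>>> step_arm(
  targets=[
    {"dp": [0.2,-0.753,0],"angular": [0,0,0],"fingers": 0},
    {"dp": [0.2,-0.753,0],"angular": [0,0,0],"fingers": 0},
    {"dp": [0.2,-0.753,0],"angular": [0,0,0],"fingers": 0},
    {"dp": [0.5,-1,0.1],"angular": [0,0,-0.04],"fingers": 0.1},
    {"dp": [0.5,-1,0.1],"angular": [0,0,-0.08],"fingers": 0.1},
    {"dp": [0.5,-1,0.1],"angular": [0,0,-0.08],"fingers": 0.1},
    {"dp": [0.5,-1,0.1],"angular": [0,0,-0.08],"fingers": 0.1},
    {"dp": [0.5,-1,0.1],"angular": [0,0,-0.08],"fingers": 0.1},
  ],
)

```text
time: 5.75
tool_pos: [460.8, -129.4, 310.5]
tcp_rot: [-180.0, 0.0, -165.6]
ft_force: [-0.2, -0.2, -0.2]
finger_gap: 76.8
grip_force: 0.0
```

```bash
python3 - <<'E'
from h import *
im,p=shot("wrist","w_can1"); print(E())
for d in masks_of("wrist","can_1")[:3]:
    print(round(d['conf'],2),d['at'],rect(p,d['pixels'],15), back(p,d['at'],15)[0,:2])
print([(round(d['conf'],2),np.round(d['at']),back(p,d['at'],0)[0,:2].round(1)) for d in pinpoint("wrist","can_1")[:3]])
print([(round(d['conf'],2),np.round(d['at']),back(p,d['at'],6)[0,:2].round(1)) for d in pinpoint("wrist","wrench")[:3]])
E
```

```text
(array([ 460.70875686, -129.46833426,  310.39240815]), array([-1.79989031e+02,  2.08145595e-02, -1.65585253e+02]))
0.9 [91.1, 81.0] [ 424.3 -380.9  112.5   41.6    2.3] [ 417.05369325 -384.19988844]
0.86 [495.6, 117.8] [312.1 212.9  72.7  49.5 -24.8] [318.35033512 209.05654231]
0.65 [210.8, 132.7] [ 451.7 -205.3  114.8   35.7   15.3] [ 446.38027291 -201.88304145]
[(0.84, array([501.,  97.]), array([286.8, 213.9])), (0.65, array([213., 132.]), array([ 446.5, -200.4])), (0.56, array([97., 85.]), array([ 421.5, -383.1]))]
[(0.95, array([170., 223.]), array([ 616.3, -240.3])), (0.24, array([497., 249.]), array([522.1, 336.6])), (0.16, array([377., 112.]), array([354.7,  37.2]))]
```

View pics/w_can1.png

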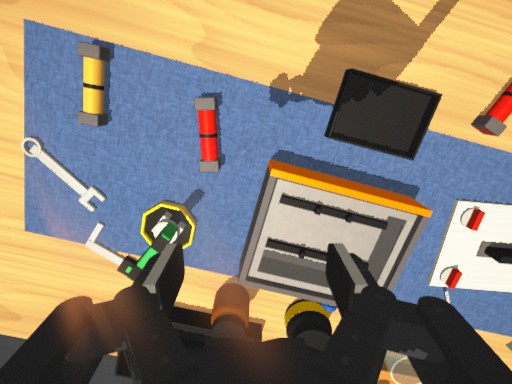

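The wrist view shows the red can at (208,132), the brass can at (93,85), and the wrench in its dish at (168,227).

```bash
cat >> h.py <<'E'
CAN=[((-55,-15,30),(-55,15,30)),((55,-15,30),(55,15,30)),((-55,-15,30),(-40,-15,30)),((-55,15,30),(-40,15,30)),((55,-15,30),(40,-15,30)),((55,15,30),(40,15,30))]
E
python3 - <<'E'
from h import *
im=cv2.imread("pics/w_can1.png");p=camera_params("wrist")
a=fit(im,p,CAN,(449,-202,15),8);print(a,fit(im,p,CAN,(422,-381,2),8),fit(im,p,CH,(566,18,-.9),6))
q=a[0]; plan([(q[0],q[1],80,180+q[2]),(q[0],q[1],4,180+q[2])])
E
```

```text
(array([ 448.65, -204.16,   13.78]), 0.7) (array([ 4.1466e+02, -3.6403e+02,  3.0000e-02]), 1.35) (array([564.87, -11.86,   0.95]), 1.34)
dp [0.15, -0.346, 1.151] ang [0.0, 0.0, 0.0036] rows>=3.9
dp [0.0, -0.0, 0.38] ang [0.0, 0.0, 0.0] rows>=1.2
```

>>> step_arm(
  targets=[
    {"dp": [0.15,-0.346,0.5],"angular": [0,0,0.0036],"fingers": 0},
    {"dp": [0.15,-0.346,0.7],"angular": [0,0,0.0036],"fingers": 0},
    {"dp": [0.15,-0.346,1.0],"angular": [0,0,0.0036],"fingers": 0},
    {"dp": [0.15,-0.346,1.0],"angular": [0,0,0.0036],"fingers": 0},
    {"dp": [0.15,-0.346,1.0],"angular": [0,0,0.0036],"fingers": 0},
    {"dp": [0.15,-0.346,1.0],"angular": [0,0,0.0036],"fingers": 0},
    {"dp": [0.15,-0.346,1.0],"angular": [0,0,0.0036],"fingers": 0},
    {"dp": [0.15,-0.346,1.0],"angular": [0,0,0.0036],"fingers": 0},
  ],
)

```text
time: 6.95
tool_pos: [449.3, -204.9, 111.8]
tcp_rot: [-179.9, 0.1, -166.2]
ft_force: [0.1, 0.4, -0.2]
finger_gap: 85.2
grip_force: 0.0
```

>>> step_arm(
  newtons=40,
  targets=[
    {"dp": [0,0,0.25],"angular": [0,0,0],"fingers": 0},
    {"dp": [0,0,0.45],"angular": [0,0,0],"fingers": 0},
    {"dp": [0,0,0.53],"angular": [0,0,0],"fingers": 0},
    {"dp": [0,0,0.53],"angular": [0,0,0],"fingers": 0},
    {"dp": [0,0,0.53],"angular": [0,0,0],"fingers": 1},
    {"dp": [0,0,0.53],"angular": [0,0,0],"fingers": 1},
    {"dp": [0,0,0.53],"angular": [0,0,0],"fingers": 1},
    {"dp": [0,0,0.53],"angular": [0,0,0],"fingers": 1},
  ],
)

```text
time: 7.95
tool_pos: [448.9, -205.0, 5.2]
tcp_rot: [-179.9, 0.1, -166.2]
ft_force: [-1.5, 0.9, 5.4]
finger_gap: 24.7
grip_force: 39.0
```

```bash
python3 - <<'E'
from h import *
s=sense();print(s['tool_pos'],s['tcp_rot'],s['finger_gap'],s['grip_force'],s['ft_force'])
c=np.array([565.8,18]);R=Ro.from_euler('z',-0.9,degrees=True)
g=c+R.apply([0,-54,0])[:2]; print(g)
plan([(s['tool_pos'][0]+10,s['tool_pos'][1],170,193),(g[0],g[1],170,179.1),(g[0],g[1],28,179.1)])
E
```

```text
[ 448.94141125 -205.02871746    5.23889981] [-1.79926836e+02  6.65861657e-02 -1.66234977e+02] 24.69298352554982 39.003387093544006 [-1.46528514  0.85233844  5.38287824]
[564.95180487 -35.99333815]
dp [-0.05, -0.013, -0.824] ang [-0.0004, 0.0004, 0.0042] rows>=2.6
dp [-0.707, 0.704, 0.0] ang [0.0, -0.0, 0.0772] rows>=3.2
dp [0.0, -0.0, 0.71] ang [0.0, 0.0, 0.0] rows>=2.3
```

>>> step_arm(
  targets=[
    {"dp": [0,0,-0.15],"angular": [0,0,0],"fingers": 1},
    {"dp": [0,0,-0.4],"angular": [0,0,0],"fingers": 1},
    {"dp": [0,0,-0.65],"angular": [0,0,0],"fingers": 1},
    {"dp": [0,0,-0.82],"angular": [0,0,0],"fingers": 1},
    {"dp": [-0.1,0.1,-0.82],"angular": [0,0,0.02],"fingers": 1},
    {"dp": [-0.3,0.3,-0.82],"angular": [0,0,0.05],"fingers": 1},
    {"dp": [-0.5,0.5,-0.82],"angular": [0,0,0.08],"fingers": 1},
    {"dp": [-0.5,0.5,-0.82],"angular": [0,0,0.0814],"fingers": 1},
  ],
)

```text
time: 8.95
tool_pos: [522.7, -80.2, 168.0]
tcp_rot: [179.9, 0.0, 179.3]
ft_force: [-0.1, 0.2, -1.7]
finger_gap: 25.1
grip_force: 40.0
```

```bash
python3 - <<'E'
from h import *
print(sense()['finger_gap'],sense()['grip_force'])
plan([(565.3,-36,165,179.1),(565.3,-36,27,179.1),(565,-36,120,179.1),(430,-200,250,181)])
E
```

```text
25.08814457429382 39.98905956745148
dp [-0.21, 0.224, 0.015] ang [0.0003, 0.0001, 0.001] rows>=1.0
dp [0.0, -0.0, 0.69] ang [0.0, 0.0, 0.0] rows>=2.2
dp [0.001, -0.0, -0.465] ang [0.0, 0.0, 0.0] rows>=1.5
dp [0.662, -0.831, -0.65] ang [0.0, 0.0, -0.0106] rows>=4.0
```

>>> step_arm(
  targets=[
    {"dp": [-0.21,0.224,0.015],"angular": [0,0,0.001],"fingers": 1},
    {"dp": [-0.21,0.224,0.015],"angular": [0,0,0.001],"fingers": 1},
    {"dp": [-0.21,0.224,0.25],"angular": [0,0,0.001],"fingers": 1},
    {"dp": [-0.21,0.224,0.45],"angular": [0,0,0.001],"fingers": 1},
    {"dp": [-0.21,0.224,0.6],"angular": [0,0,0.001],"fingers": 1},
    {"dp": [-0.21,0.224,0.67],"angular": [0,0,0.001],"fingers": 1},
    {"dp": [-0.21,0.224,0.705],"angular": [0,0,0.001],"fingers": 1},
    {"dp": [-0.21,0.224,0.705],"angular": [0,0,0.001],"fingers": 1},
  ],
)

```text
time: 9.95
tool_pos: [564.7, -39.9, 27.8]
tcp_rot: [-180.0, 0.0, 178.9]
ft_force: [0.6, 0.3, -0.9]
finger_gap: 24.7
grip_force: 40.1
```

>>> step_arm(
  targets=[
    {"dp": [0,0,0],"angular": [0,0,0],"fingers": 0.45},
    {"dp": [0,0,0],"angular": [0,0,0],"fingers": 0.45},
    {"dp": [0,0,0],"angular": [0,0,0],"fingers": 0.45},
    {"dp": [0,0,-0.2],"angular": [0,0,0],"fingers": 0.45},
    {"dp": [0,0,-0.5],"angular": [0,0,0],"fingers": 0.45},
    {"dp": [0.15,-0.2,-0.8],"angular": [0,0,0],"fingers": 0.2},
    {"dp": [0.36,-0.5,-1],"angular": [0,0,0],"fingers": 0},
    {"dp": [0.57,-0.75,-1],"angular": [0,0,0],"fingers": 0},
  ],
)

```text
time: 10.95
tool_pos: [469.8, -162.3, 223.8]
tcp_rot: [-179.9, 0.3, 179.0]
ft_force: [-0.1, -1.2, -0.7]
finger_gap: 85.2
grip_force: 0.0
```

```bash
python3 - <<'E'
from h import *
im,p=shot("wrist","w_can3"); print(E())
for d in masks_of("wrist","can_3")[:3]: print(round(d['conf'],2),d['at'],rect(p,d['pixels'],15))
for x0 in ((421,-382,2),(566,-36,-1)): print(fit(im,p,CAN if x0[0]<500 else [tuple((a[0],a[1],50) for a in s) for s in CAN],x0,8))
E
```

```text
(array([ 465.82760334, -167.7602028 ,  224.31244442]), array([-1.79670003e+02,  1.25055907e-01,  1.78805500e+02]))
0.8 [355.9, 218.9] [555.7 -29.3  82.4  39.9   6.4]
0.73 [73.0, 126.1] [ 424.3 -382.3  114.2   47.1    3. ]
(array([ 415.47, -361.79,    0.  ]), 1.57)
(array([ 5.5368e+02, -1.7640e+01, -3.0000e-02]), 1.23)
```

View pics/w_can3.png

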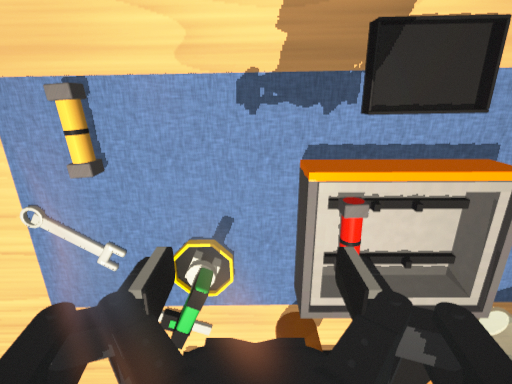

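The red can sits in the lane at (350,225), across both rails. The brass can is at (75,130).

```bash
python3 - <<'E'
from h import *
print(E()); plan([(415,-376,200,182)])
E
```

```text
(array([ 467.53434376, -165.36828426,  223.11600395]), array([-1.79794738e+02,  1.70222335e-01,  1.78665101e+02]))
dp [0.238, -1.059, 0.119] ang [-0.0012, 0.0009, -0.0185] rows>=3.5
```

>>> step_arm(
  targets=[
    {"dp": [0.24,-1,0.12],"angular": [0,0,-0.0185],"fingers": 0},
    {"dp": [0.24,-1,0.12],"angular": [0,0,-0.0185],"fingers": 0},
    {"dp": [0.24,-1,0.12],"angular": [0,0,-0.0185],"fingers": 0},
    {"dp": [0.24,-1,0.12],"angular": [0,0,-0.0185],"fingers": 0},
    {"dp": [0.24,-1,0.12],"angular": [0,0,-0.0185],"fingers": 0},
    {"dp": [0.24,-1,0.12],"angular": [0,0,-0.0185],"fingers": 0},
    {"dp": [0.24,-1,0.12],"angular": [0,0,-0.0185],"fingers": 0},
    {"dp": [0.24,-1,0.12],"angular": [0,0,-0.0185],"fingers": 0},
  ],
)

```text
time: 12.05
tool_pos: [418.1, -359.2, 196.7]
tcp_rot: [-180.0, 0.0, -177.7]
ft_force: [-0.6, 0.2, 0.5]
finger_gap: 85.2
grip_force: 0.0
```

```bash
python3 - <<'E'
from h import *
im,p=shot("wrist","w_can3b"); print(E())
for d in masks_of("wrist","can_3")[:2]: print(round(d['conf'],2),d['at'],rect(p,d['pixels'],22))
hsv=cv2.cvtColor(im,cv2.COLOR_BGR2HSV); m=cv2.inRange(hsv,(18,120,60),(32,255,255))
n,l,st,c=cv2.connectedComponentsWithStats(m)
for i in range(1,n):
    if st[i,4]>200: print(st[i],rect(p,l==i,22))
plan([(425,-379,100,182)])
E
```

```text
(array([ 417.95442479, -359.35329473,  196.62204429]), array([-1.79985278e+02,  1.93452366e-02, -1.77669654e+02]))
0.82 [236.1, 173.1] [ 424.4 -381.1  115.9   32.7    2.8]
0.69 [501.6, 301.0] [583.3 -24.6 139.2  41.3  12. ]
[126   8 172  21 961] [ 260.8 -407.2  168.     9.8   87.7]
[   0   22  106   27 1650] [ 285.3 -568.2  108.3   21.9  -82.7]
[  87   31  203   39 3389] [ 292.4 -432.6  206.1   34.8  -87.7]
[ 415   38   97   25 1377] [ 281.7 -152.    98.5   20.6   88.7]
[190  53  95  25 757] [ 304.3 -381.9   96.3   20.3  -89.4]
[ 392   56  120   25 1637] [ 299.3 -158.   125.6   19.9   88.8]
[ 381   81  128   18 1545] [ 318.1 -163.1  134.8   16.8  -89.1]
[190 102  44  13 225] [ 347.6 -408.4   46.3   12.4  -87.7]
[  0 105 146  16 886] [ 361.1 -558.6  157.1   14.9  -84.7]
[    0   126   155   124 10637] [ 447.4 -574.8  184.3  152.5   89.9]
[225 146  22  31 642] [ 404.9 -381.6   35.1   24.     1.8]
[226 179  22  30 582] [ 444.1 -379.4   36.4   24.6    2.3]
[ 48 253 103   9 464] [ 537.8 -554.1  131.5   11.7  -86.7]
[  45  263   89   22 1265] [ 562.  -571.3  118.3   31.6   89.8]
[298 284  43  57 741] [ 614.8 -263.    96.3   55.7    3.8]
dp [-0.032, -0.099, 0.483] ang [-0.0001, 0.0001, 0.0017] rows>=1.6
```

>>> step_arm(
  targets=[
    {"dp": [-0.028,-0.107,0.25],"angular": [0,0,0],"fingers": 0},
    {"dp": [-0.028,-0.107,0.5],"angular": [0,0,0],"fingers": 0},
    {"dp": [-0.028,-0.107,0.75],"angular": [0,0,0],"fingers": 0},
    {"dp": [-0.028,-0.107,0.9],"angular": [0,0,0],"fingers": 0},
    {"dp": [-0.028,-0.107,0.957],"angular": [0,0,0],"fingers": 0},
    {"dp": [-0.028,-0.107,0.957],"angular": [0,0,0],"fingers": 1},
    {"dp": [-0.028,-0.107,0.957],"angular": [0,0,0],"fingers": 1},
    {"dp": [-0.028,-0.107,0.957],"angular": [0,0,0],"fingers": 1},
  ],
)

```text
time: 13.15
tool_pos: [424.9, -382.3, 6.8]
tcp_rot: [-179.9, 0.1, -177.7]
ft_force: [-0.5, 0.3, 0.4]
finger_gap: 32.1
grip_force: 0.0
```

>>> step_arm(
  targets=[
    {"dp": [0,0,0],"angular": [0,0,0],"fingers": 1},
    {"dp": [0,0,0],"angular": [0,0,0],"fingers": 1},
    {"dp": [0,0,-0.15],"angular": [0,0,0],"fingers": 1},
    {"dp": [0,0,-0.4],"angular": [0,0,0],"fingers": 1},
    {"dp": [0,0,-0.65],"angular": [0,0,0],"fingers": 1},
    {"dp": [0,0,-0.83],"angular": [0,0,0],"fingers": 1},
    {"dp": [0,0,-0.83],"angular": [0,0,0],"fingers": 1},
    {"dp": [0,0,-0.83],"angular": [0,0,0],"fingers": 1},
  ],
)

```text
time: 14.15
tool_pos: [423.6, -380.9, 170.2]
tcp_rot: [180.0, -0.0, -177.7]
ft_force: [0.2, 0.6, -2.3]
finger_gap: 24.6
grip_force: 39.8
```

```bash
python3 - <<'E'
from h import *
print(E(),sense()['finger_gap'])
plan([(490,-210,171,179.1),(564.5,-30,171,179.1),(566.3,72,171,179.1),(566.3,72,28,179.1)])
E
```

```text
(array([ 423.55802202, -380.88867318,  170.20696947]), array([ 1.79966958e+02, -2.98160334e-02, -1.77745114e+02])) 24.589746861814408
dp [-0.366, 0.841, -0.004] ang [0.0002, -0.0002, 0.0175] rows>=2.9
dp [-0.358, 0.906, 0.0] ang [0.0, 0.0, 0.0] rows>=3.1
dp [-0.001, 0.51, 0.0] ang [0.0, 0.0, 0.0] rows>=1.6
dp [0.0, -0.0, 0.715] ang [0.0, 0.0, 0.0] rows>=2.3
```

>>> step_arm(
  targets=[
    {"dp": [-0.09,0.21,0],"angular": [0,0,0.005],"fingers": 1},
    {"dp": [-0.18,0.42,0],"angular": [0,0,0.01],"fingers": 1},
    {"dp": [-0.27,0.63,0],"angular": [0,0,0.0175],"fingers": 1},
    {"dp": [-0.366,0.841,0],"angular": [0,0,0.0175],"fingers": 1},
    {"dp": [-0.44,1,0],"angular": [0,0,0.0175],"fingers": 1},
    {"dp": [-0.44,1,0],"angular": [0,0,0.0175],"fingers": 1},
    {"dp": [-0.44,1,0],"angular": [0,0,0.0175],"fingers": 1},
    {"dp": [-0.44,1,0],"angular": [0,0,0.0175],"fingers": 1},
  ],
)

```text
time: 15.15
tool_pos: [503.2, -178.7, 170.2]
tcp_rot: [180.0, -0.1, 179.0]
ft_force: [-0.3, -0.2, -1.7]
finger_gap: 24.4
grip_force: 39.9
```

```bash
python3 - <<'E'
from h import *
print(E(),sense()['finger_gap'])
plan([(566.3,0,171,179.1),(566.3,72,171,179.1),(566.3,72,27.5,179.1)])
E
```

```text
(array([ 503.21739157, -178.68649742,  170.15812565]), array([ 1.79983909e+02, -7.54793096e-02,  1.79035599e+02])) 24.376628703775914
dp [-0.3, 0.899, -0.004] ang [0.0001, -0.0004, -0.0004] rows>=3.0
dp [0.006, 0.36, 0.0] ang [0.0, 0.0, 0.0] rows>=1.2
dp [0.0, -0.0, 0.717] ang [0.0, 0.0, 0.0] rows>=2.3
```

>>> step_arm(
  targets=[
    {"dp": [-0.1,0.25,0],"angular": [0,0,0],"fingers": 1},
    {"dp": [-0.2,0.5,0],"angular": [0,0,0],"fingers": 1},
    {"dp": [-0.25,0.7,0],"angular": [0,0,0],"fingers": 1},
    {"dp": [-0.3,0.9,0],"angular": [0,0,0],"fingers": 1},
    {"dp": [-0.3,0.9,0],"angular": [0,0,0],"fingers": 1},
    {"dp": [-0.3,0.9,0],"angular": [0,0,0],"fingers": 1},
    {"dp": [-0.3,0.9,0],"angular": [0,0,0],"fingers": 1},
    {"dp": [-0.3,0.9,0],"angular": [0,0,0],"fingers": 1},
  ],
)

```text
time: 16.15
tool_pos: [566.7, -0.0, 171.0]
tcp_rot: [-180.0, 0.0, 179.0]
ft_force: [-0.3, 0.3, -1.6]
finger_gap: 24.5
grip_force: 40.0
```

>>> step_arm(
  targets=[
    {"dp": [0,0.2,0],"angular": [0,0,0],"fingers": 1},
    {"dp": [0.005,0.36,0],"angular": [0,0,0],"fingers": 1},
    {"dp": [0.005,0.36,0.2],"angular": [0,0,0],"fingers": 1},
    {"dp": [0.005,0.36,0.4],"angular": [0,0,0],"fingers": 1},
    {"dp": [0.005,0.36,0.58],"angular": [0,0,0],"fingers": 1},
    {"dp": [0.005,0.36,0.68],"angular": [0,0,0],"fingers": 1},
    {"dp": [0.005,0.36,0.713],"angular": [0,0,0],"fingers": 1},
    {"dp": [0.005,0.36,0.713],"angular": [0,0,0],"fingers": 1},
  ],
)

```text
time: 17.15
tool_pos: [567.5, 73.0, 29.1]
tcp_rot: [180.0, 0.1, 179.1]
ft_force: [0.2, 0.2, -0.6]
finger_gap: 24.4
grip_force: 40.1
```

>>> step_arm(
  targets=[
    {"dp": [0,0,0],"angular": [0,0,0],"fingers": 0.45},
    {"dp": [0,0,0],"angular": [0,0,0],"fingers": 0.45},
    {"dp": [0,0,0],"angular": [0,0,0],"fingers": 0.45},
    {"dp": [0,0,-0.25],"angular": [0,0,0],"fingers": 0.45},
    {"dp": [0,0,-0.55],"angular": [0,0,0],"fingers": 0.45},
    {"dp": [0,0.2,-0.85],"angular": [0,0,0],"fingers": 0},
    {"dp": [0,0.4,-1],"angular": [0,0,0],"fingers": 0},
    {"dp": [0,0.4,-1],"angular": [0,0,0],"fingers": 0},
  ],
)

```text
time: 18.15
tool_pos: [570.2, 156.3, 233.6]
tcp_rot: [179.9, 0.5, 179.3]
ft_force: [0.5, 0.6, 0.2]
finger_gap: 85.6
grip_force: 0.0
```

```bash
python3 - <<'E'
from h import *
print(E()); plan([(530,250,330,180)])
E
```

```text
(array([570.20453465, 156.28060578, 233.58672711]), array([179.85849976,   0.47271805, 179.2977708 ]))
dp [0.203, 0.467, -0.483] ang [0.0008, 0.0026, -0.0039] rows>=2.2
```

>>> step_arm(
  targets=[
    {"dp": [0.15,0.85,-0.35],"angular": [0,0,-0.004],"fingers": 0},
    {"dp": [0.15,0.85,-0.35],"angular": [0,0,-0.004],"fingers": 0},
    {"dp": [0.15,0.85,-0.35],"angular": [0,0,-0.004],"fingers": 0},
    {"dp": [0.15,0.85,-0.35],"angular": [0,0,-0.004],"fingers": 0},
    {"dp": [0.15,0.85,-0.35],"angular": [0,0,-0.004],"fingers": 0},
    {"dp": [0.15,0.85,-0.35],"angular": [0,0,-0.004],"fingers": 0},
    {"dp": [0.15,0.85,-0.35],"angular": [0,0,-0.004],"fingers": 0},
    {"dp": [0.15,0.85,-0.35],"angular": [0,0,-0.004],"fingers": 0},
  ],
)

```text
time: 19.15
tool_pos: [541.0, 322.7, 298.1]
tcp_rot: [-180.0, -0.0, 179.8]
ft_force: [-0.5, 1.1, 0.0]
finger_gap: 85.3
grip_force: 0.0
```

```bash
python3 - <<'E'
from h import *
im,p=shot("wrist","w_cover2"); print(E())
q=fit(im,p,CO,(522,344.5,9.2),8); print(q)
print([(round(d['conf'],2),np.round(d['at']),back(p,d['at'],26)[0,:2].round(1)) for d in pinpoint("wrist","head_a")[:5]])
print(fit(im,p,CH,(566,18,-.9),6))
q=q[0]; plan([(q[0],q[1],230,90+q[2])])
# overlay
r=Ro.from_euler('z',q[2],degrees=True)
for a,b in CO+box(7,35,44):
    u=proj(p,np.array([r.apply(a),r.apply(b)])+[q[0],q[1],0]); cv2.line(im,*[tuple(int(round(t)) for t in k) for k in u],(0,255,0),1)
cv2.imwrite("pics/ov1.png",im)
E
```

```text
(array([541.00368836, 322.8969487 , 298.20495891]), array([-1.79993388e+02, -8.35866356e-03,  1.79768876e+02]))
(array([520.79, 344.26,   8.99]), 0.3)
[(0.78, array([326.,  91.]), array([449.7, 422. ])), (0.7, array([328., 169.]), array([560.6, 434.1])), (0.69, array([224., 188.]), array([590.4, 275.4])), (0.61, array([205., 111.]), array([474.9, 252.9]))]
(array([565.41,  30.77,  -1.26]), 1.91)
dp [0.101, 0.105, 0.342] ang [-0.0, -0.0, 0.4489] rows>=7.6
```

View pics/ov1.png

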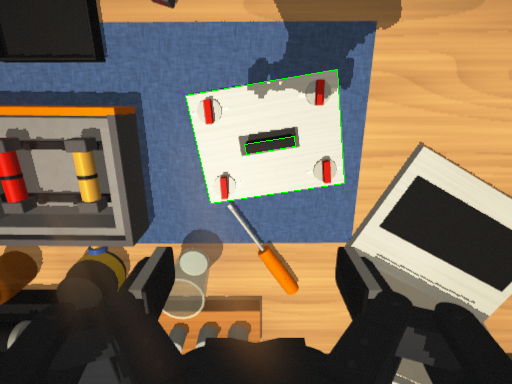

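The overlay matches the cover outline: centre (520.8,344.3), yaw 9.0°. Both cans lie well in their lanes, at (10,180) and (88,180). Now I go above the rib.

>>> step_arm(
  targets=[
    {"dp": [0.101,0.105,0.342],"angular": [0,0,0.06],"fingers": 0},
    {"dp": [0.101,0.105,0.342],"angular": [0,0,0.12],"fingers": 0},
    {"dp": [0.101,0.105,0.342],"angular": [0,0,0.18],"fingers": 0},
    {"dp": [0.101,0.105,0.342],"angular": [0,0,0.24],"fingers": 0},
    {"dp": [0.101,0.105,0.342],"angular": [0,0,0.3],"fingers": 0},
    {"dp": [0.101,0.105,0.342],"angular": [0,0,0.36],"fingers": 0},
    {"dp": [0.101,0.105,0.342],"angular": [0,0,0.42],"fingers": 0},
    {"dp": [0.101,0.105,0.342],"angular": [0,0,0.449],"fingers": 0},
  ],
)

```text
time: 20.25
tool_pos: [520.7, 344.5, 230.0]
tcp_rot: [180.0, -0.0, 98.7]
ft_force: [0.3, -0.6, 0.1]
finger_gap: 85.2
grip_force: 0.0
```

```bash
python3 - <<'E'
from h import *
im,p=shot("wrist","w_cover3"); print(E())
print(fit(im,p,CO,(520.8,344.3,9),6))
plan([(520.8,344.3,60,99),(520.8,344.3,13.5,99)])
E
```

```text
(array([520.72120577, 344.54703823, 230.00612137]), array([ 1.79992462e+02, -8.95004405e-04,  9.85294678e+01]))
(array([520.98, 344.16,   9.13]), 0.38)
dp [-0.001, 0.0, 0.85] ang [0.0, -0.0, -0.0026] rows>=2.7
dp [0.0, -0.0, 0.232] ang [0.0, 0.0, 0.0] rows>=0.7
```

>>> step_arm(
  newtons=110,
  targets=[
    {"dp": [0,0,0.25],"angular": [0,0,-0.0026],"fingers": 0},
    {"dp": [0,0,0.5],"angular": [0,0,-0.0026],"fingers": 0},
    {"dp": [0,0,0.7],"angular": [0,0,-0.0026],"fingers": 0},
    {"dp": [0,0,0.85],"angular": [0,0,-0.0026],"fingers": 0},
    {"dp": [0,0,0.85],"angular": [0,0,-0.0026],"fingers": 0},
    {"dp": [0,0,0.85],"angular": [0,0,-0.0026],"fingers": 0},
    {"dp": [0,0,0.85],"angular": [0,0,-0.0026],"fingers": 0},
    {"dp": [0,0,0.85],"angular": [0,0,-0.0026],"fingers": 0},
  ],
)

```text
time: 21.3
tool_pos: [521.6, 345.2, 61.6]
tcp_rot: [179.9, -0.0, 99.5]
ft_force: [0.6, -1.0, 0.9]
finger_gap: 85.4
grip_force: 0.0
```

>>> step_arm(
  newtons=110,
  targets=[
    {"dp": [0,0,0.12],"angular": [0,0,0],"fingers": 0},
    {"dp": [0,0,0.2],"angular": [0,0,0],"fingers": 0},
    {"dp": [0,0,0.23],"angular": [0,0,0],"fingers": 0},
    {"dp": [0,0,0.23],"angular": [0,0,0],"fingers": 1},
    {"dp": [0,0,0.23],"angular": [0,0,0],"fingers": 1},
    {"dp": [0,0,0.23],"angular": [0,0,0],"fingers": 1},
    {"dp": [0,0,0.23],"angular": [0,0,0],"fingers": 1},
    {"dp": [0,0,0.23],"angular": [0,0,0],"fingers": 1},
  ],
)

```text
time: 22.3
tool_pos: [521.2, 344.9, 14.9]
tcp_rot: [179.9, -0.0, 99.5]
ft_force: [-1.5, -1.2, 6.0]
finger_gap: 12.1
grip_force: 108.6
```

```bash
python3 - <<'E'
from h import *
s=sense();print(E(),s['finger_gap'],s['grip_force'],s['ft_force'])
P=s['tool_pos']
plan([(P[0],P[1],190,99)])
E
```

```text
(array([521.24763222, 344.92678949,  14.93019212]), array([ 1.79926092e+02, -2.52531658e-02,  9.94708790e+01])) 12.05117635298342 108.5997462272644 [-1.54200399 -1.15927771  6.01437018]
dp [0.0, 0.001, -0.875] ang [0.0004, -0.0001, 0.0026] rows>=2.8
```

>>> step_arm(
  targets=[
    {"dp": [0,0,-0.03],"angular": [0,0,0],"fingers": 1},
    {"dp": [0,0,-0.1],"angular": [0,0,0],"fingers": 1},
    {"dp": [0,0,-0.22],"angular": [0,0,0],"fingers": 1},
    {"dp": [0,0,-0.38],"angular": [0,0,0],"fingers": 1},
    {"dp": [0,0,-0.55],"angular": [0,0,0],"fingers": 1},
    {"dp": [0,0,-0.72],"angular": [0,0,0],"fingers": 1},
    {"dp": [0,0,-0.85],"angular": [0,0,0],"fingers": 1},
    {"dp": [0,0,-0.88],"angular": [0,0,0],"fingers": 1},
  ],
)

```text
time: 23.3
tool_pos: [521.7, 345.2, 192.8]
tcp_rot: [179.8, -0.1, 99.5]
ft_force: [0.1, 0.3, -7.5]
finger_gap: 12.1
grip_force: 107.9
```

```bash
cat >> h.py <<'E'
CC=np.array([565.8,18.0,0]); CY=-0.9
def cov(ex,ez,th,yoff=0.7,hz=14.9,cy=CY,y=0):
    """tool waypoint for cover with underside near edge at chamber x=ex, z=ez, tilt th deg"""
    Rc=Ro.from_euler('z',cy,degrees=True)*Ro.from_euler('y',-th,degrees=True)
    E0=CC+Ro.from_euler('z',CY,degrees=True).apply([ex,y,0])+[0,0,ez]
    T=E0+Rc.apply([85,yoff,hz]); return (*T,0,Rc*Ro.from_euler('z',90,degrees=True)*Ro.from_euler('x',180,degrees=True))
E
python3 - <<'E'
from h import *
s=sense();print(E(),s['finger_gap'],s['grip_force'],s['ft_force'],s['wrist_torque'])
w=cov(-84,120,15); print(np.round(w[:3],1),w[4].as_euler('xyz',degrees=True).round(1))
plan([(545,165,190,95),w])
E
```

```text
(array([521.66880325, 345.17461381, 192.78664636]), array([ 1.79781191e+02, -7.44995529e-02,  9.94741879e+01])) 12.130172550347586 107.88425087928772 [ 0.07921291  0.26490466 -7.5282855 ] [0.0488902  0.0236189  0.02269727]
[560.1  18.8 156.4] [165.    0.   89.1]
dp [-0.908, -0.033, 0.013] ang [0.0012, -0.0005, 0.0249] rows>=2.9
dp [-0.735, 0.011, 0.168] ang [-0.0833, -0.0043, 0.0326] rows>=2.4
```

>>> step_arm(
  targets=[
    {"dp": [-0.08,0,0],"angular": [0,0,0],"fingers": 1},
    {"dp": [-0.2,-0.01,0],"angular": [0,0,0.005],"fingers": 1},
    {"dp": [-0.36,-0.015,0],"angular": [0,0,0.01],"fingers": 1},
    {"dp": [-0.52,-0.02,0],"angular": [0,0,0.015],"fingers": 1},
    {"dp": [-0.68,-0.025,0],"angular": [0,0,0.02],"fingers": 1},
    {"dp": [-0.82,-0.03,0],"angular": [0,0,0.025],"fingers": 1},
    {"dp": [-0.9,-0.033,0],"angular": [0,0,0.025],"fingers": 1},
    {"dp": [-0.908,-0.033,0],"angular": [0,0,0.025],"fingers": 1},
  ],
)

```text
time: 24.3
tool_pos: [543.7, 162.8, 189.2]
tcp_rot: [-179.9, 0.0, 94.9]
ft_force: [0.1, -0.1, -7.0]
finger_gap: 12.1
grip_force: 107.6
```

>>> step_arm(
  targets=[
    {"dp": [-0.08,0,0],"angular": [-0.01,0,0.005],"fingers": 1},
    {"dp": [-0.2,0,0],"angular": [-0.02,0,0.01],"fingers": 1},
    {"dp": [-0.34,0,0],"angular": [-0.035,-0.002,0.015],"fingers": 1},
    {"dp": [-0.48,0.01,0],"angular": [-0.05,-0.003,0.02],"fingers": 1},
    {"dp": [-0.6,0.01,0],"angular": [-0.065,-0.004,0.026],"fingers": 1},
    {"dp": [-0.69,0.011,0],"angular": [-0.08,-0.004,0.0326],"fingers": 1},
    {"dp": [-0.735,0.011,0],"angular": [-0.0833,-0.0043,0.0326],"fingers": 1},
    {"dp": [-0.735,0.011,0],"angular": [-0.0833,-0.0043,0.0326],"fingers": 1},
  ],
)

```text
time: 25.3
tool_pos: [558.7, 18.3, 189.8]
tcp_rot: [165.0, -0.0, 89.1]
ft_force: [-0.4, 0.7, -7.4]
finger_gap: 12.2
grip_force: 108.0
```

```bash
python3 - <<'E'
from h import *
im,p=shot("wrist","w_held"); s=sense();print(E(),s['ft_force'],s['wrist_torque'])
w=cov(-84,80,15); plan([w])
# check cover pose in hand: fit plate outline in tool->cover frame
R=Ro.from_euler('xyz',s['tcp_rot'],degrees=True); Rc=R*(Ro.from_euler('z',90,degrees=True)*Ro.from_euler('x',180,degrees=True)).inv()
# camera in cover-hand frame
p2=dict(p); p2['R']=p['R']@Rc.as_matrix(); p2['t']=p['R']@s['tool_pos']+p['t']
seg=[tuple((a[0],a[1],a[2]-14.9) for a in g) for g in CO]
q=fit(im,p2,seg,(0,-.7,0),6); print(q)
r=Ro.from_euler('z',q[0][2],degrees=True)
for a,b in seg:
    u=proj(p2,np.array([r.apply(a),r.apply(b)])+[q[0][0],q[0][1],0]); cv2.line(im,*[tuple(int(round(t)) for t in k) for k in u],(0,255,0),1)
cv2.imwrite("pics/ov2.png",im)
E
```

```text
(array([558.86564565,  18.68637182, 189.92316368]), array([ 1.65046128e+02, -2.59114898e-02,  8.90954184e+01])) [ 0.4967023   0.78775897 -6.04879722] [-0.01138149  0.43153637  0.04789955]
dp [0.0, -0.089, 0.357] ang [-0.0003, -0.0001, -0.0001] rows>=1.2
(array([-1.51, -1.68,  0.02]), 2.54)
```

View pics/ov2.png

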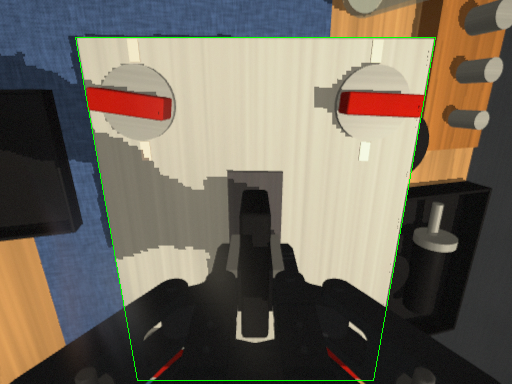

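```bash
python3 - <<'E'
from h import *
plan([cov(-83.5,75,15,1.2),cov(-83.5,64,15,1.2),cov(-83.5,59,15,1.2)])
E
```

```text
dp [0.003, -0.093, 0.382] ang [-0.0003, -0.0001, -0.0001] rows>=1.3
dp [-0.0, -0.014, 0.053] ang [0.0, 0.0, 0.0] rows>=0.2
dp [-0.0, -0.006, 0.024] ang [0.0, 0.0, 0.0] rows>=0.1
```

>>> step_arm(
  targets=[
    {"dp": [0,-0.01,0.05],"angular": [0,0,0],"fingers": 1},
    {"dp": [0,-0.03,0.12],"angular": [0,0,0],"fingers": 1},
    {"dp": [0,-0.05,0.2],"angular": [0,0,0],"fingers": 1},
    {"dp": [0.003,-0.07,0.28],"angular": [0,0,0],"fingers": 1},
    {"dp": [0.003,-0.085,0.34],"angular": [0,0,0],"fingers": 1},
    {"dp": [0.003,-0.093,0.382],"angular": [0,0,0],"fingers": 1},
    {"dp": [0.003,-0.1,0.41],"angular": [0,0,0],"fingers": 1},
    {"dp": [0.003,-0.107,0.435],"angular": [0,0,0],"fingers": 1},
  ],
)

```text
time: 26.35
tool_pos: [561.2, 18.7, 100.5]
tcp_rot: [164.9, 0.0, 89.1]
ft_force: [0.2, -0.8, -7.4]
finger_gap: 12.5
grip_force: 108.1
```

```bash
python3 - <<'E'
from h import *
s=sense();print(E(),s['ft_force'],s['wrist_torque'])
plan([cov(-83.5,61,15,1.2),cov(-83.5,58,15,1.2)])
im,p=shot("scene","sc1"); cv2.imwrite("pics/sc1c.png",cv2.resize(im[140:280,170:330],(800,700))[:600])
E
```

```text
(array([561.24522181,  18.65103183, 100.53034896]), array([1.64944718e+02, 3.02933207e-03, 8.90656462e+01])) [ 0.18648201 -0.77901874 -7.41266893] [0.02423928 0.4507936  0.0723834 ]
dp [0.003, -0.007, 0.014] ang [0.0003, 0.0001, -0.0002] rows>=0.1
dp [-0.0, -0.004, 0.014] ang [0.0, 0.0, 0.0] rows>=0.0
```

View pics/sc1c.png

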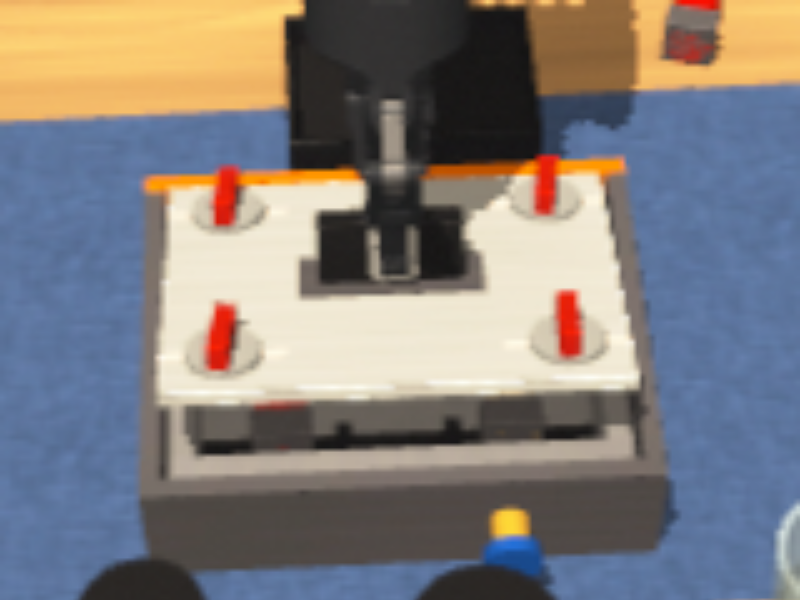

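The scene crop shows the tilted cover square over the chamber with its near edge just inside the orange lip (row about 180). I'll lower it until the edge touches.

>>> step_arm(
  targets=[
    {"dp": [0.003,-0.005,0.006],"angular": [0,0,0],"fingers": 1},
    {"dp": [0.003,-0.006,0.009],"angular": [0,0,0],"fingers": 1},
    {"dp": [0.003,-0.007,0.012],"angular": [0,0,0],"fingers": 1},
    {"dp": [0.003,-0.008,0.015],"angular": [0,0,0],"fingers": 1},
    {"dp": [0.003,-0.009,0.018],"angular": [0,0,0],"fingers": 1},
    {"dp": [0.003,-0.009,0.02],"angular": [0,0,0],"fingers": 1},
    {"dp": [0.003,-0.009,0.02],"angular": [0,0,0],"fingers": 1},
    {"dp": [0.003,-0.009,0.02],"angular": [0,0,0],"fingers": 1},
  ],
)

```text
time: 27.4
tool_pos: [560.2, 19.3, 96.1]
tcp_rot: [165.0, 0.0, 89.1]
ft_force: [-0.9, -0.7, -6.1]
finger_gap: 12.3
grip_force: 108.3
```

```bash
python3 - <<'E'
from h import *
s=sense();print(E(),s['ft_force'],s['wrist_torque'])
w=cov(-83.5,60,15,1.2);print(w[:3])
E
```

```text
(array([560.19071783,  19.3419828 ,  96.12608009]), array([1.64988211e+02, 2.65275434e-03, 8.90734218e+01])) [-0.90815191 -0.69226201 -6.05463097] [0.03061627 0.52641691 0.04120046]
(np.float64(560.5667882569342), np.float64(19.282357918722333), np.float64(96.39191364542137))
```

>>> step_arm(
  targets=[
    {"dp": [0,-0.001,0.003],"angular": [0,0,0],"fingers": 1},
    {"dp": [0,-0.001,0.005],"angular": [0,0,0],"fingers": 1},
    {"dp": [0,-0.002,0.007],"angular": [0,0,0],"fingers": 1},
    {"dp": [0,-0.002,0.009],"angular": [0,0,0],"fingers": 1},
    {"dp": [0,-0.003,0.01],"angular": [0,0,0],"fingers": 1},
    {"dp": [0,-0.003,0.01],"angular": [0,0,0],"fingers": 1},
    {"dp": [0,-0.003,0.01],"angular": [0,0,0],"fingers": 1},
    {"dp": [0,-0.003,0.01],"angular": [0,0,0],"fingers": 1},
  ],
)

```text
time: 28.4
tool_pos: [560.8, 19.3, 95.2]
tcp_rot: [164.9, 0.0, 89.1]
ft_force: [-3.8, -0.3, 7.3]
finger_gap: 12.2
grip_force: 109.9
```

```bash
python3 - <<'E'
from h import *
s=sense();print(E(),s['ft_force'],s['wrist_torque'])
E
```

```text
(array([560.82175574,  19.28699232,  95.1747324 ]), array([1.64901851e+02, 8.07906957e-03, 8.90741103e+01])) [-3.81099653 -0.33207159  7.26585387] [ 0.07569551  1.73603664 -0.00500231]
```

>>> step_arm(
  targets=[
    {"dp": [0,-0.003,-0.001],"angular": [0,0,0],"fingers": 1},
    {"dp": [0,-0.006,-0.002],"angular": [0,0,0],"fingers": 1},
    {"dp": [0,-0.009,-0.003],"angular": [0,0,0],"fingers": 1},
    {"dp": [0,-0.012,-0.0035],"angular": [0,0,0],"fingers": 1},
    {"dp": [0,-0.015,-0.004],"angular": [0,0,0],"fingers": 1},
    {"dp": [0,-0.018,-0.005],"angular": [0,0,0],"fingers": 1},
    {"dp": [0,-0.018,-0.005],"angular": [0,0,0],"fingers": 1},
    {"dp": [0,-0.018,-0.005],"angular": [0,0,0],"fingers": 1},
  ],
)

```text
time: 29.4
tool_pos: [558.8, 19.6, 95.9]
tcp_rot: [164.7, -0.0, 89.1]
ft_force: [7.9, 1.8, 4.1]
finger_gap: 12.3
grip_force: 109.1
```

```bash
python3 - <<'E'
from h import *
s=sense();print(E(),s['ft_force'],s['wrist_torque'])
E
```

```text
(array([558.84581389,  19.57165266,  95.94763789]), array([ 1.64660437e+02, -9.66534609e-03,  8.90885930e+01])) [7.86783595 1.78338074 4.05784169] [ 0.24937192 -0.91010363  0.30828094]
```

```bash
cat >> h.py <<'E'
def rows(ws):
    s=sense(); P=s['tool_pos']; R=Ro.from_euler('xyz',s['tcp_rot'],degrees=True)
    for w in ws:
        S=w[4]; print('dp',(R.inv().apply(np.array(w[:3])-P)/200).round(4).tolist(),'ang',((R.inv()*S).as_rotvec()/np.pi).round(4).tolist())
E
python3 - <<'E'
from h import *
s=sense(); R=Ro.from_euler('xyz',s['tcp_rot'],degrees=True); Rc=R*(Ro.from_euler('z',90,degrees=True)*Ro.from_euler('x',180,degrees=True)).inv()
Ed=Ro.from_euler('z',-CY,degrees=True).apply(s['tool_pos']-Rc.apply([85,1.2,14.9])-CC); print(Ed, Rc.as_euler('xyz',degrees=True))
th=[14.5,13,11.5,10,8.5,7,5.5,4]
rows([cov(Ed[0]-0.1*(15-t),Ed[2],t,1.2,y=Ed[1]) for t in th])
E
```

```text
[-85.00849291   0.28397931  59.09243212] [ 1.00223940e-02 -1.53395628e+01 -9.14058272e-01]
dp [0.0001, 0.0008, 0.0062] ang [0.0047, -0.0, -0.0001]
dp [0.0001, 0.0017, 0.0171] ang [0.013, -0.0, -0.0001]
dp [0.0001, 0.0023, 0.0282] ang [0.0213, -0.0, -0.0001]
dp [0.0001, 0.0027, 0.0392] ang [0.0297, -0.0, -0.0001]
dp [0.0001, 0.0027, 0.0503] ang [0.038, -0.0, -0.0001]
dp [0.0001, 0.0025, 0.0614] ang [0.0463, -0.0, -0.0001]
dp [0.0001, 0.0019, 0.0725] ang [0.0547, -0.0, -0.0001]
dp [0.0001, 0.001, 0.0836] ang [0.063, -0.0, -0.0001]
```

>>> step_arm(
  targets=[
    {"dp": [0,0.001,0.006],"angular": [0.0047,0,0],"fingers": 1},
    {"dp": [0,0.002,0.017],"angular": [0.013,0,0],"fingers": 1},
    {"dp": [0,0.0025,0.028],"angular": [0.0213,0,0],"fingers": 1},
    {"dp": [0,0.003,0.039],"angular": [0.0297,0,0],"fingers": 1},
    {"dp": [0,0.003,0.05],"angular": [0.038,0,0],"fingers": 1},
    {"dp": [0,0.0025,0.061],"angular": [0.0463,0,0],"fingers": 1},
    {"dp": [0,0.002,0.0725],"angular": [0.0547,0,0],"fingers": 1},
    {"dp": [0,0.001,0.0835],"angular": [0.063,0,0],"fingers": 1},
  ],
)

```text
time: 30.4
tool_pos: [563.4, 19.3, 79.7]
tcp_rot: [176.1, 0.0, 89.1]
ft_force: [7.2, 0.7, 6.7]
finger_gap: 12.1
grip_force: 109.8
```

```bash
python3 - <<'E'
from h import *
s=sense(); R=Ro.from_euler('xyz',s['tcp_rot'],degrees=True); Rc=R*(Ro.from_euler('z',90,degrees=True)*Ro.from_euler('x',180,degrees=True)).inv()
print(s['ft_force'],s['wrist_torque'])
Ed=Ro.from_euler('z',-CY,degrees=True).apply(s['tool_pos']-Rc.apply([85,1.2,14.9])-CC); print(Ed, Rc.as_euler('xyz',degrees=True))
th=[4,3,2,1.2,.6,.2,0]
rows([cov(Ed[0],Ed[2],t,1.2,y=Ed[1]) for t in th])
E
```

```text
[7.22688313 0.65587217 6.66661208] [ 0.01649798 -0.39287383  0.15609176]
[-86.15577235   0.09207023  58.99711574] [-3.74697367e-03 -3.93708533e+00 -9.21285579e-01]
dp [0.0002, -0.0001, -0.0005] ang [-0.0003, 0.0, -0.0001]
dp [0.0002, 0.0012, 0.007] ang [0.0052, 0.0, -0.0001]
dp [0.0002, 0.0023, 0.0144] ang [0.0108, 0.0, -0.0001]
dp [0.0002, 0.0031, 0.0204] ang [0.0152, 0.0, -0.0001]
dp [0.0002, 0.0036, 0.0249] ang [0.0185, 0.0, -0.0001]
dp [0.0002, 0.0039, 0.0279] ang [0.0208, 0.0, -0.0001]
dp [0.0002, 0.0041, 0.0294] ang [0.0219, 0.0, -0.0001]
```

>>> step_arm(
  targets=[
    {"dp": [0,0.001,0.004],"angular": [0.003,0,0],"fingers": 1},
    {"dp": [0,0.0015,0.009],"angular": [0.007,0,0],"fingers": 1},
    {"dp": [0,0.002,0.0144],"angular": [0.0108,0,0],"fingers": 1},
    {"dp": [0,0.003,0.0185],"angular": [0.0138,0,0],"fingers": 1},
    {"dp": [0,0.0035,0.022],"angular": [0.0165,0,0],"fingers": 1},
    {"dp": [0,0.004,0.025],"angular": [0.019,0,0],"fingers": 1},
    {"dp": [0,0.004,0.028],"angular": [0.0208,0,0],"fingers": 1},
    {"dp": [0,0.004,0.0295],"angular": [0.0219,0,0],"fingers": 1},
  ],
)

```text
time: 31.4
tool_pos: [564.3, 19.3, 74.9]
tcp_rot: [-180.0, 0.0, 89.1]
ft_force: [-3.0, 0.9, 18.8]
finger_gap: 12.0
grip_force: 112.1
```

```bash
python3 - <<'E'
from h import *
s=sense(); print(E(),s['ft_force'],s['wrist_torque'])
im,p=shot("scene","sc2"); cv2.imwrite("pics/sc2c.png",cv2.resize(im[140:280,170:330],(800,700))[:600])
E
```

```text
(array([564.32001147,  19.26993891,  74.88876722]), array([-1.79995411e+02,  7.93649629e-03,  8.90842985e+01])) [-2.95570417  0.87673387 18.78885051] [0.07525258 0.37045857 0.09406453]
```

View pics/sc2c.png

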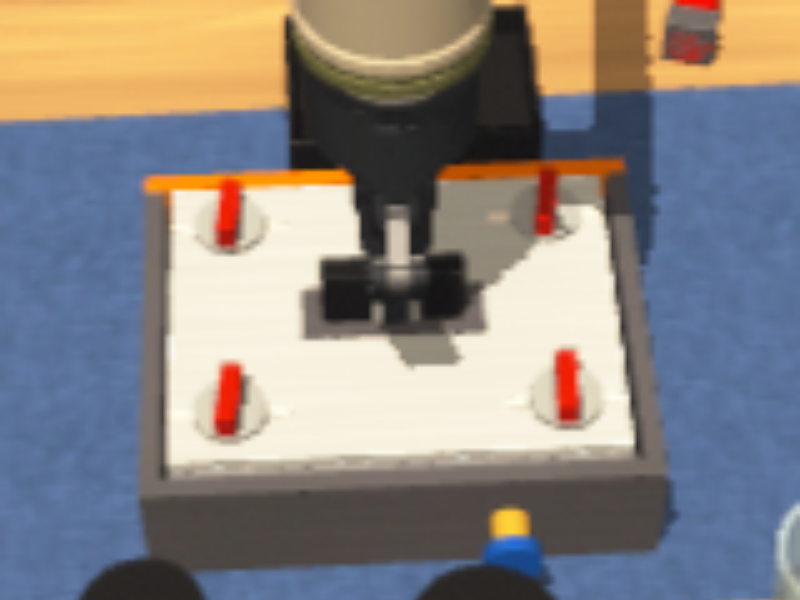

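The cover lies flat between the lips. I'll release it, rise, and head for the wrench.

>>> step_arm(
  targets=[
    {"dp": [0,0,0],"angular": [0,0,0],"fingers": 0},
    {"dp": [0,0,0],"angular": [0,0,0],"fingers": 0},
    {"dp": [0,0,0],"angular": [0,0,0],"fingers": 0},
    {"dp": [0,0,0],"angular": [0,0,0],"fingers": 0},
    {"dp": [0,0,-0.2],"angular": [0,0,0],"fingers": 0},
    {"dp": [0,0,-0.5],"angular": [0,0,0],"fingers": 0},
    {"dp": [0,0,-0.8],"angular": [0,0,-0.05],"fingers": 0},
    {"dp": [0,0,-1],"angular": [0,0,-0.1],"fingers": 0},
  ],
)

```text
time: 32.45
tool_pos: [563.7, 19.2, 275.7]
tcp_rot: [-179.9, -0.0, 107.4]
ft_force: [0.3, 0.5, -0.7]
finger_gap: 85.7
grip_force: 0.0
```

```bash
python3 - <<'E'
from h import *
print(E()); plan([(590,-60,320,175)])
E
```

```text
(array([563.72953305,  19.23815646, 275.66988724]), array([-1.79934399e+02, -1.22821106e-02,  1.07365261e+02]))
dp [-0.417, 0.007, -0.222] ang [-0.0003, -0.0003, -0.3757] rows>=6.3
```

>>> step_arm(
  targets=[
    {"dp": [-0.417,0.007,-0.22],"angular": [0,0,-0.376],"fingers": 0},
    {"dp": [-0.417,0.007,-0.22],"angular": [0,0,-0.376],"fingers": 0},
    {"dp": [-0.417,0.007,-0.22],"angular": [0,0,-0.376],"fingers": 0},
    {"dp": [-0.417,0.007,-0.22],"angular": [0,0,-0.376],"fingers": 0},
    {"dp": [-0.417,0.007,-0.22],"angular": [0,0,-0.376],"fingers": 0},
    {"dp": [-0.417,0.007,-0.22],"angular": [0,0,-0.376],"fingers": 0},
    {"dp": [-0.417,0.007,-0.22],"angular": [0,0,-0.376],"fingers": 0},
    {"dp": [-0.417,0.007,-0.22],"angular": [0,0,-0.376],"fingers": 0},
  ],
)

```text
time: 33.45
tool_pos: [589.0, -60.0, 315.7]
tcp_rot: [-180.0, -0.3, 174.7]
ft_force: [0.7, 0.1, 1.2]
finger_gap: 85.5
grip_force: 0.0
```

```bash
python3 - <<'E'
from h import *
im,p=shot("wrist","w_both"); print(E())
co=[tuple((a[0],a[1],a[2]+60) for a in g) for g in CO]
print("cover",fit(im,p,co,(564.3,18.1,-.9),5))
def reds(im,p,z):
    hsv=cv2.cvtColor(im,cv2.COLOR_BGR2HSV); m=cv2.inRange(hsv,(0,170,60),(5,255,255))|cv2.inRange(hsv,(175,170,60),(180,255,255))
    n,l,st,c=cv2.connectedComponentsWithStats(m)
    for i in range(1,n):
        if st[i,4]>60: print(c[i].round(),st[i,4],rect(p,l==i,z))
reds(im,p,82)
print([(round(d['conf'],2),np.round(d['at']),back(p,d['at'],86)[0,:2].round(1)) for d in pinpoint("wrist","head_a")[:5]])
print([(round(d['conf'],2),np.round(d['at']),back(p,d['at'],6)[0,:2].round(1)) for d in pinpoint("wrist","wrench")[:3]])
print([(round(d['conf'],2),np.round(d['at']),back(p,d['at'],0)[0,:2].round(1)) for d in pinpoint("wrist","dish")[:3]])
E
```

```text
(array([588.93756355, -60.01619275, 315.72764691]), array([-179.97829123,   -0.29653239,  174.66666947]))
cover (array([562.95,  18.46,  -0.89]), 0.29)
[375.  86.] 294 [505.6  99.   33.2  13.   -9.1]
[248.  96.] 195 [503.1 -60.7  32.4   7.7  -5.5]
[370. 175.] 221 [621.3  97.   33.2  13.   -3.3]
[255. 184.] 160 [618.8 -62.4  34.9   8.4  -5.5]
[(0.7, array([255., 186.]), array([619.7, -62.1])), (0.68, array([379.,  89.]), array([509.6, 102. ])), (0.65, array([246.,  96.]), array([502.3, -63.1])), (0.57, array([377., 177.]), array([622.3, 104.5]))]
[(0.92, array([150., 184.]), array([ 625.1, -238.6]))]
[(0.95, array([151., 185.]), array([ 628.5, -240.8])), (0.61, array([245.,  97.]), array([502.4, -67.3]))]
```

View pics/w_both.png

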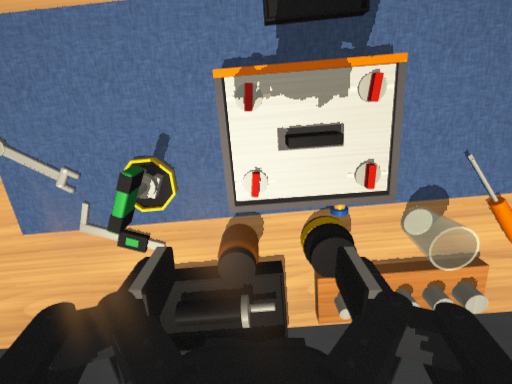

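The wrist view shows the cover seated with its four red heads at (375,86), (248,96), (370,175) and (255,184), and the wrench in the dish at (140,190). Next I move over the wrench.

>>> step_arm(
  targets=[
    {"dp": [-0.1,-0.9,0.1],"angular": [0,0.001,0],"fingers": 0},
    {"dp": [-0.1,-0.9,0.1],"angular": [0,0.001,0],"fingers": 0},
    {"dp": [-0.1,-0.9,0.1],"angular": [0,0.001,0],"fingers": 0},
    {"dp": [-0.1,-0.9,0.1],"angular": [0,0.001,0],"fingers": 0},
    {"dp": [-0.1,-0.9,0.1],"angular": [0,0.001,0],"fingers": 0},
    {"dp": [-0.1,-0.9,0.1],"angular": [0,0.001,0],"fingers": 0},
    {"dp": [-0.1,-0.9,0.1],"angular": [0,0.001,0],"fingers": 0},
    {"dp": [-0.1,-0.9,0.1],"angular": [0,0.001,0],"fingers": 0},
  ],
)

```text
time: 34.65
tool_pos: [592.6, -240.3, 296.3]
tcp_rot: [-180.0, -0.4, 174.8]
ft_force: [-0.5, -0.7, 0.3]
finger_gap: 85.4
grip_force: 0.0
```

```bash
python3 - <<'E'
from h import *
im,p=shot("wrist","w_wr"); print(E())
hsv=cv2.cvtColor(im,cv2.COLOR_BGR2HSV); m=cv2.inRange(hsv,(50,110,50),(85,255,255))
n,l,st,c=cv2.connectedComponentsWithStats(m)
for i in range(1,n):
    if st[i,4]>100: print(c[i].round(),st[i],rect(p,l==i,110),rect(p,l==i,116))
for lab in("wrench","dish"):
  for d in masks_of("wrist",lab)[:1]: print(lab,d['conf'],d['at'],rect(p,d['pixels'],116),rect(p,d['pixels'],14))
  print([(round(d['conf'],2),np.round(d['at']),back(p,d['at'],6)[0,:2].round(1)) for d in pinpoint("wrist",lab)[:2]])
cv2.imwrite("pics/w_wr2.png",cv2.resize(im,(800,600)))
E
```

```text
(array([ 592.58906807, -240.45567276,  296.19828   ]), array([-179.97150478,   -0.43044911,  174.80360493]))
[256. 193.] [247 176  22  34 441] [ 619.9 -241.1   39.9   19.5  -27.2] [ 617.9 -241.    39.2   19.2  -27.2]
[232. 237.] [225 232  14  11 108] [ 676.8 -278.    16.9   11.9   67.2] [ 673.8 -277.2   16.6   11.6   67.2]
wrench 0.85 [251.8, 183.1] [ 613.4 -246.2   95.    33.8  -25.4] [ 645.8 -250.2  125.    44.4  -25.4]
[(0.78, array([257., 171.]), array([ 617.4, -239. ])), (0.72, array([398.,  76.]), array([497.8, -26.3]))]
dish 0.96 [246.6, 170.8] [ 588.  -253.4   69.4   37.4  -34.3] [ 612.4 -259.7   91.2   49.2  -34.3]
[(0.95, array([259., 174.]), array([ 622.2, -236.5]))]
```

View pics/w_wr2.png

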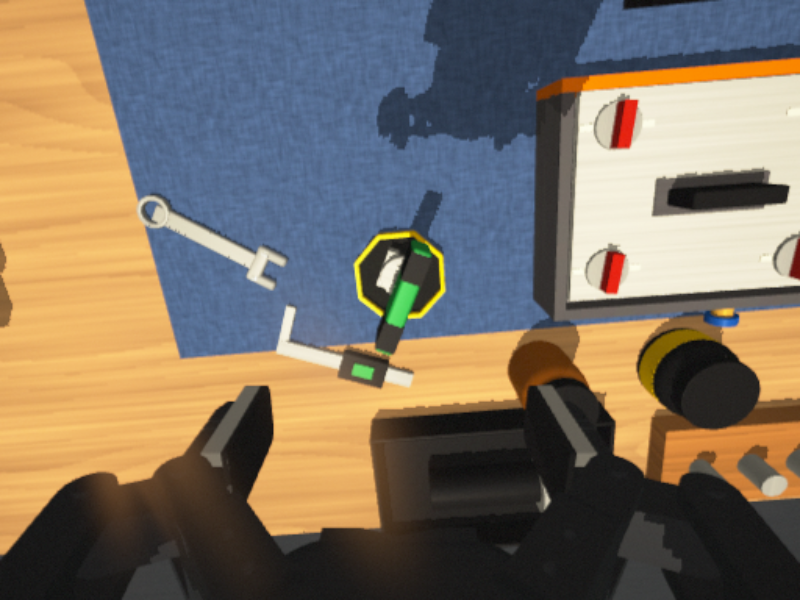

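The handle centre is at (405,295) in the enlarged picture and runs about -26°. I'll fit its top rectangle.

```bash
python3 - <<'E'
from h import *
im=cv2.imread("pics/w_wr.png");p=camera_params("wrist")
q=fit(im,p,box(45,8,116),(618,-241,-27),6); print(q); q=q[0]
print(fit(im,p,box(45,8,116)+[((-45,8,76),(45,8,76))],(618,-241,-27),6))
d=pinpoint("wrist","dish")[0]; print("dish",back(p,d['at'],0)[0])
plan([(q[0],q[1],180,180+q[2]),(q[0],q[1],80,180+q[2])])
E
```

```text
(array([ 619.56, -241.13,  -25.36]), 0.83)
(array([ 608.33, -252.96,  -24.68]), 1.15)
dish [ 623.2718981  -237.23297226    0.        ]
dp [-0.14, 0.012, 0.579] ang [-0.0006, -0.0025, 0.1117] rows>=1.9
dp [0.0, -0.0, 0.5] ang [0.0, 0.0, 0.0] rows>=1.6
```

>>> step_arm(
  targets=[
    {"dp": [-0.141,0.01,0.2],"angular": [0,-0.0025,0.112],"fingers": 0},
    {"dp": [-0.141,0.01,0.4],"angular": [0,-0.0025,0.112],"fingers": 0},
    {"dp": [-0.141,0.01,0.579],"angular": [0,-0.0025,0.112],"fingers": 0},
    {"dp": [-0.141,0.01,0.579],"angular": [0,-0.0025,0.112],"fingers": 0},
    {"dp": [-0.141,0.01,0.579],"angular": [0,-0.0025,0.112],"fingers": 0},
    {"dp": [-0.141,0.01,0.579],"angular": [0,-0.0025,0.112],"fingers": 0},
    {"dp": [-0.141,0.01,0.579],"angular": [0,-0.0025,0.112],"fingers": 0},
    {"dp": [-0.141,0.01,0.579],"angular": [0,-0.0025,0.112],"fingers": 0},
  ],
)

```text
time: 35.95
tool_pos: [620.1, -241.8, 180.8]
tcp_rot: [-179.9, 0.1, 154.6]
ft_force: [0.8, 0.4, -0.6]
finger_gap: 85.6
grip_force: 0.0
```

```bash
python3 - <<'E'
from h import *
im,p=shot("wrist","w_wr3"); print(E())
print(fit(im,p,box(45,8,116),(620,-241,-26),6))
hsv=cv2.cvtColor(im,cv2.COLOR_BGR2HSV); m=cv2.inRange(hsv,(50,110,50),(85,255,255))
n,l,st,c=cv2.connectedComponentsWithStats(m)
for i in range(1,n):
    if st[i,4]>150: print(c[i].round(),st[i],rect(p,l==i,116))
plan([(620,-241,80,154)])
E
```

```text
(array([ 619.93083342, -241.76769716,  180.48449206]), array([-1.79899132e+02,  6.87660003e-02,  1.54595464e+02]))
(array([ 621.72, -241.38,  -26.11]), 0.6)
[258. 149.] [248 143  21  12 220] [ 578.  -220.1   14.8    8.1   64.6]
[258. 206.] [248 185  20  43 842] [ 619.3 -239.9   35.6   15.4  -25.4]
[256. 263.] [247 258  19  11 187] [ 665.3 -263.    15.3    9.8   64.6]
dp [0.002, 0.005, 0.502] ang [-0.0006, 0.0004, 0.0033] rows>=1.6
```

>>> step_arm(
  newtons=90,
  targets=[
    {"dp": [-0.003,0.006,0.15],"angular": [0,0,0],"fingers": 0},
    {"dp": [-0.003,0.006,0.3],"angular": [0,0,0],"fingers": 0},
    {"dp": [-0.003,0.006,0.43],"angular": [0,0,0],"fingers": 0},
    {"dp": [-0.003,0.006,0.5],"angular": [0,0,0],"fingers": 0},
    {"dp": [-0.003,0.006,0.5],"angular": [0,0,0],"fingers": 0},
    {"dp": [-0.003,0.006,0.5],"angular": [0,0,0],"fingers": 1},
    {"dp": [-0.003,0.006,0.5],"angular": [0,0,0],"fingers": 1},
    {"dp": [-0.003,0.006,0.5],"angular": [0,0,0],"fingers": 1},
  ],
)

```text
time: 37.0
tool_pos: [621.3, -241.3, 80.9]
tcp_rot: [-179.9, 0.1, 154.6]
ft_force: [0.2, 1.1, 0.1]
finger_gap: 32.3
grip_force: 0.0
```

>>> step_arm(
  targets=[
    {"dp": [0,0,0],"angular": [0,0,0],"fingers": 1},
    {"dp": [0,0,0],"angular": [0,0,0],"fingers": 1},
    {"dp": [0,0,0],"angular": [0,0,0],"fingers": 1},
    {"dp": [0,0,0],"angular": [0,0,0],"fingers": 1},
    {"dp": [0,0,0],"angular": [0,0,0],"fingers": 1},
    {"dp": [0,0,0],"angular": [0,0,0],"fingers": 1},
    {"dp": [0,0,0],"angular": [0,0,0],"fingers": 1},
    {"dp": [0,0,0],"angular": [0,0,0],"fingers": 1},
  ],
)

```text
time: 38.0
tool_pos: [621.1, -241.2, 80.5]
tcp_rot: [-179.9, 0.1, 154.6]
ft_force: [-0.7, 0.5, 5.6]
finger_gap: 15.0
grip_force: 88.2
```

```bash
python3 - <<'E'
from h import *
s=sense();print(E(),s['finger_gap'],s['grip_force'],s['ft_force'],s['wrist_torque'])
E
```

```text
(array([ 621.05963708, -241.21191913,   80.49504357]), array([-1.79895294e+02,  7.23379522e-02,  1.54591215e+02])) 14.9928735568886 88.23469877243042 [-0.71440801  0.47129868  5.61294793] [-0.10777934  0.20384638  0.05595409]
```

The wrench is held. I'll lift it and go above screw a. Cross order is a, c, b, d.

>>> step_arm(
  targets=[
    {"dp": [0,0,-0.1],"angular": [0,0,0],"fingers": 1},
    {"dp": [0,0,-0.3],"angular": [0,0,0],"fingers": 1},
    {"dp": [0,0,-0.5],"angular": [0,0,0],"fingers": 1},
    {"dp": [0,0,-0.65],"angular": [0,0,0],"fingers": 1},
    {"dp": [0,0,-0.65],"angular": [0,0,-0.03],"fingers": 1},
    {"dp": [0,0,-0.65],"angular": [0,0,-0.06],"fingers": 1},
    {"dp": [0,0,-0.65],"angular": [0,0,-0.09],"fingers": 1},
    {"dp": [0,0,-0.65],"angular": [0,0,-0.113],"fingers": 1},
  ],
)

```text
time: 39.0
tool_pos: [620.6, -240.5, 210.4]
tcp_rot: [-179.9, -0.0, 175.1]
ft_force: [-0.9, 0.4, -1.6]
finger_gap: 14.6
grip_force: 88.0
```

```bash
cat >> h.py <<'E'
SC=dict(a=(622,97.3),b=(619.5,-62.5),c=(503.6,-60.7),d=(506.2,99.2))
E
python3 - <<'E'
from h import *
print(E()); plan([(622,-60,205,175),(622,97.3,205,175)])
E
```

```text
(array([ 620.57338893, -240.54486003,  210.4122986 ]), array([-1.79918028e+02, -3.50051700e-02,  1.75090461e+02]))
dp [0.07, 0.9, 0.026] ang [-0.0005, -0.0002, 0.0005] rows>=2.9
dp [0.069, 0.784, 0.0] ang [0.0, 0.0, 0.0] rows>=2.5
```

>>> step_arm(
  targets=[
    {"dp": [0.017,0.22,0.02],"angular": [0,0,0],"fingers": 1},
    {"dp": [0.035,0.45,0.02],"angular": [0,0,0],"fingers": 1},
    {"dp": [0.05,0.68,0.02],"angular": [0,0,0],"fingers": 1},
    {"dp": [0.07,0.9,0.025],"angular": [0,0,0],"fingers": 1},
    {"dp": [0.07,0.9,0.025],"angular": [0,0,0],"fingers": 1},
    {"dp": [0.07,0.9,0.025],"angular": [0,0,0],"fingers": 1},
    {"dp": [0.07,0.9,0.025],"angular": [0,0,0],"fingers": 1},
    {"dp": [0.07,0.9,0.025],"angular": [0,0,0],"fingers": 1},
  ],
)

```text
time: 40.0
tool_pos: [622.7, -61.4, 204.6]
tcp_rot: [-179.9, -0.0, 174.8]
ft_force: [0.6, -0.4, -2.3]
finger_gap: 14.9
grip_force: 88.5
```

>>> step_arm(
  targets=[
    {"dp": [0.017,0.2,0],"angular": [0,0,0],"fingers": 1},
    {"dp": [0.035,0.4,0],"angular": [0,0,0],"fingers": 1},
    {"dp": [0.05,0.6,0],"angular": [0,0,0],"fingers": 1},
    {"dp": [0.07,0.784,0],"angular": [0,0,0],"fingers": 1},
    {"dp": [0.07,0.784,0],"angular": [0,0,0],"fingers": 1},
    {"dp": [0.07,0.784,0],"angular": [0,0,0],"fingers": 1},
    {"dp": [0.07,0.784,0],"angular": [0,0,0],"fingers": 1},
    {"dp": [0.07,0.784,0],"angular": [0,0,0],"fingers": 1},
  ],
)

```text
time: 41.0
tool_pos: [622.8, 96.1, 204.3]
tcp_rot: [-179.9, -0.0, 174.8]
ft_force: [-0.1, 0.7, -0.9]
finger_gap: 14.8
grip_force: 88.8
```

```bash
python3 - <<'E'
from h import *
im,p=shot("wrist","w_a"); print(E()); plan([(*SC['a'],168,175),(*SC['a'],148.5,175)])
cv2.imwrite("pics/w_a2.png",im)
E
```

```text
(array([622.75506339,  96.29665281, 204.31322365]), array([-1.79896894e+02, -1.44692141e-02,  1.74859638e+02]))
dp [0.004, 0.005, 0.182] ang [-0.0006, -0.0001, -0.0008] rows>=0.6
dp [0.0, -0.0, 0.098] ang [0.0, 0.0, 0.0] rows>=0.3
```

View pics/w_a2.png

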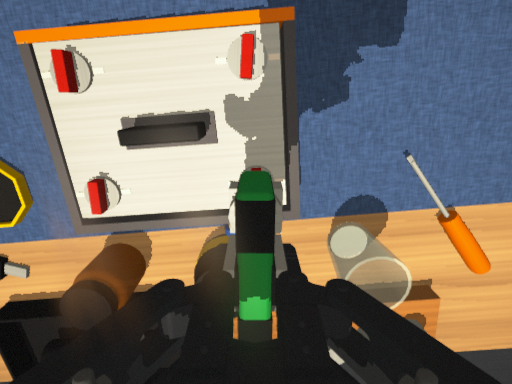

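The view shows the fork hanging over screw a at about (256,180), with the other three heads visible. I'll lower it in two stages with a force check in between.

>>> step_arm(
  targets=[
    {"dp": [0.004,0.005,0.05],"angular": [0,0,0],"fingers": 1},
    {"dp": [0.004,0.005,0.12],"angular": [0,0,0],"fingers": 1},
    {"dp": [0.004,0.005,0.17],"angular": [0,0,0],"fingers": 1},
    {"dp": [0.004,0.005,0.2],"angular": [0,0,0],"fingers": 1},
    {"dp": [0.004,0.005,0.215],"angular": [0,0,0],"fingers": 1},
    {"dp": [0.004,0.005,0.223],"angular": [0,0,0],"fingers": 1},
    {"dp": [0.004,0.005,0.229],"angular": [0,0,0],"fingers": 1},
    {"dp": [0.004,0.005,0.229],"angular": [0,0,0],"fingers": 1},
  ],
)

```text
time: 42.05
tool_pos: [622.1, 98.2, 158.8]
tcp_rot: [-179.9, 0.0, 174.9]
ft_force: [-0.3, 0.1, -2.6]
finger_gap: 14.7
grip_force: 88.8
```

```bash
python3 - <<'E'
from h import *
s=sense();print(E(),s['ft_force'],s['wrist_torque']); plan([(*SC['a'],148.5,175)])
E
```

```text
(array([622.0770632 ,  98.16925038, 158.76648483]), array([-1.79901629e+02,  1.00825168e-02,  1.74932198e+02])) [-0.31224966  0.0676354  -2.62149551] [-0.00672873 -0.01427049  0.03591084]
dp [0.0, -0.004, 0.051] ang [-0.0005, 0.0001, -0.0004] rows>=0.2
```

>>> step_arm(
  targets=[
    {"dp": [0,-0.003,0.015],"angular": [0,0,0],"fingers": 1},
    {"dp": [0,-0.003,0.03],"angular": [0,0,0],"fingers": 1},
    {"dp": [0,-0.003,0.045],"angular": [0,0,0],"fingers": 1},
    {"dp": [0,-0.003,0.051],"angular": [0,0,0],"fingers": 1},
    {"dp": [0,-0.003,0.051],"angular": [0,0,0],"fingers": 1},
    {"dp": [0,-0.003,0.051],"angular": [0,0,0.03],"fingers": 1},
    {"dp": [0,-0.003,0.051],"angular": [0,0,0.06],"fingers": 1},
    {"dp": [0,-0.003,0.051],"angular": [0,0,0.09],"fingers": 1},
  ],
)

```text
time: 43.05
tool_pos: [622.1, 97.5, 148.5]
tcp_rot: [-179.9, 0.0, 158.6]
ft_force: [0.6, 0.2, -2.0]
finger_gap: 14.8
grip_force: 88.7
```

```bash
python3 - <<'E'
from h import *
s=sense();print(E(),s['ft_force'],s['wrist_torque']); plan([(*SC['a'],148.5,125)])
E
```

```text
(array([622.05182736,  97.47070519, 148.50996292]), array([-1.79900178e+02,  4.17344743e-02,  1.58558512e+02])) [ 0.55491587  0.16504508 -1.96938962] [-0.0170933  -0.07239956  0.15124939]
dp [-0.0, -0.001, 0.0] ang [-0.0005, 0.0004, 0.1864] rows>=3.1
```

>>> step_arm(
  targets=[
    {"dp": [0,-0.001,0],"angular": [0,0,0.03],"fingers": 1},
    {"dp": [0,-0.001,0],"angular": [0,0,0.06],"fingers": 1},
    {"dp": [0,-0.001,0],"angular": [0,0,0.09],"fingers": 1},
    {"dp": [0,-0.001,0],"angular": [0,0,0.12],"fingers": 1},
    {"dp": [0,-0.001,0],"angular": [0,0,0.15],"fingers": 1},
    {"dp": [0,-0.001,0],"angular": [0,0,0.175],"fingers": 1},
    {"dp": [0,-0.001,0],"angular": [0,0,0.186],"fingers": 1},
    {"dp": [0,-0.001,0],"angular": [0,0,0.186],"fingers": 1},
  ],
)

```text
time: 44.05
tool_pos: [622.1, 97.8, 148.5]
tcp_rot: [-180.0, 0.1, 125.3]
ft_force: [2.0, 4.4, -3.6]
finger_gap: 14.8
grip_force: 88.4
```

```bash
python3 - <<'E'
from h import *
s=sense();print(E(),s['ft_force'],s['wrist_torque'])
E
```

```text
(array([622.1053274 ,  97.8395363 , 148.53283692]), array([-1.79985521e+02,  6.13296482e-02,  1.25311534e+02])) [ 1.98195737  4.39044869 -3.56698638] [ 0.75695472 -0.40692628  0.04121192]
```

>>> step_arm(
  targets=[
    {"dp": [0,0,0],"angular": [0,0,-0.04],"fingers": 1},
    {"dp": [0,0,0],"angular": [0,0,-0.072],"fingers": 1},
    {"dp": [0,0,0],"angular": [0,0,-0.072],"fingers": 1},
    {"dp": [0,0,-0.1],"angular": [0,0,-0.072],"fingers": 1},
    {"dp": [0,0,-0.25],"angular": [0,0,-0.1],"fingers": 1},
    {"dp": [0,0,-0.29],"angular": [0,0,-0.15],"fingers": 1},
    {"dp": [0,0,-0.29],"angular": [0,0,-0.2],"fingers": 1},
    {"dp": [0,0,-0.29],"angular": [0,0,-0.25],"fingers": 1},
  ],
)

```text
time: 45.05
tool_pos: [622.4, 97.4, 208.5]
tcp_rot: [-179.9, 0.1, 170.5]
ft_force: [-0.6, 0.9, -1.7]
finger_gap: 14.8
grip_force: 88.8
```

```bash
python3 - <<'E'
from h import *
print(E())
plan([(*SC['c'],205,175)])
E
```

```text
(array([622.4021689 ,  97.37538061, 208.54972684]), array([-1.79915459e+02,  1.16426945e-01,  1.70458915e+02]))
dp [0.455, -0.878, 0.018] ang [-0.0005, 0.0006, -0.0252] rows>=3.2
```

>>> step_arm(
  targets=[
    {"dp": [0.11,-0.22,0.018],"angular": [0,0,-0.025],"fingers": 1},
    {"dp": [0.23,-0.44,0.018],"angular": [0,0,-0.025],"fingers": 1},
    {"dp": [0.34,-0.66,0.018],"angular": [0,0,-0.025],"fingers": 1},
    {"dp": [0.455,-0.878,0.018],"angular": [0,0,-0.025],"fingers": 1},
    {"dp": [0.455,-0.878,0.018],"angular": [0,0,-0.025],"fingers": 1},
    {"dp": [0.455,-0.878,0.018],"angular": [0,0,-0.025],"fingers": 1},
    {"dp": [0.455,-0.878,0.018],"angular": [0,0,-0.025],"fingers": 1},
    {"dp": [0.455,-0.878,0.018],"angular": [0,0,-0.025],"fingers": 1},
  ],
)

```text
time: 46.05
tool_pos: [502.8, -59.4, 203.1]
tcp_rot: [-179.9, -0.0, 174.8]
ft_force: [0.1, -0.4, -1.2]
finger_gap: 14.9
grip_force: 89.0
```

```bash
cat >> h.py <<'E'
def bars(n="top"):
    im=snapshot(n); p=camera_params(n); hsv=cv2.cvtColor(im,cv2.COLOR_BGR2HSV)
    m=cv2.inRange(hsv,(0,150,50),(7,255,255))|cv2.inRange(hsv,(174,150,50),(180,255,255))
    for k,(x,y) in SC.items():
        u,v=proj(p,[x,y,80])[0]; r=24 if n=="wrist" else 11; u,v=int(u),int(v)
        if not(r<u<512-r and r<v<384-r): print(k,"out"); continue
        ys,xs=np.nonzero(m[v-r:v+r+1,u-r:u+r+1])
        if len(xs)<8: print(k,"no"); continue
        w=back(p,np.c_[xs+u-r,ys+v-r],82)[:,:2]; c=w.mean(0); e,V=np.linalg.eigh(np.cov((w-c).T)); a=np.degrees(np.arctan2(V[1,1],V[0,1]))
        print(n,k,len(xs),c.round(1),"yaw %.0f"%((a+120)%180-120))
E
python3 - <<'E'
from h import *
print(E()); plan([(*SC['c'],158.5,175)])
bars("top"); bars("wrist"); bars("scene")
E
```

```text
(array([502.82226599, -59.44810399, 203.10011774]), array([-1.79907383e+02, -1.78175815e-02,  1.74816989e+02]))
dp [-0.005, -0.006, 0.223] ang [-0.0005, -0.0001, -0.001] rows>=0.7
top a 40 [624.  98.] yaw -38
b no
c no
top d 37 [508.8  99.6] yaw -7
wrist a 504 [620.4  95.9] yaw -32
b no
c no
wrist d 576 [505.   98.3] yaw -6
scene a 65 [626.   97.1] yaw -36
scene b 57 [623.8 -62. ] yaw -6
scene c 51 [507.  -59.9] yaw -5
scene d 43 [512.1  99.6] yaw -10
```

>>> step_arm(
  targets=[
    {"dp": [-0.005,-0.006,0.05],"angular": [0,0,0],"fingers": 1},
    {"dp": [-0.005,-0.006,0.12],"angular": [0,0,0],"fingers": 1},
    {"dp": [-0.005,-0.006,0.17],"angular": [0,0,0],"fingers": 1},
    {"dp": [-0.005,-0.006,0.2],"angular": [0,0,0],"fingers": 1},
    {"dp": [-0.005,-0.006,0.215],"angular": [0,0,0],"fingers": 1},
    {"dp": [-0.005,-0.006,0.223],"angular": [0,0,0],"fingers": 1},
    {"dp": [-0.005,-0.006,0.223],"angular": [0,0,0],"fingers": 1},
    {"dp": [-0.005,-0.006,0.223],"angular": [0,0,0],"fingers": 1},
  ],
)

```text
time: 47.2
tool_pos: [503.5, -61.6, 158.8]
tcp_rot: [-179.9, 0.0, 174.8]
ft_force: [0.9, -0.4, -1.2]
finger_gap: 15.1
grip_force: 89.1
```

```bash
python3 - <<'E'
from h import *
s=sense();print(E(),s['ft_force'],s['wrist_torque']); c=SC['c'];b=SC['b']
plan([(*c,148.5,175),(*c,148.5,122),(*c,148.5,136),(*c,205,175),(*b,205,175),(*b,158.5,175)])
E
```

```text
(array([503.52652103, -61.61555239, 158.83192324]), array([-1.79894391e+02,  2.61507019e-02,  1.74752193e+02])) [ 0.90673515 -0.35200342 -1.19129376] [-0.03912847  0.00191239  0.01822187]
dp [0.0, 0.005, 0.052] ang [-0.0006, 0.0001, -0.0014] rows>=0.2
dp [0.0, 0.0, 0.0] ang [-0.0, -0.0, 0.2944] rows>=5.0
dp [0.0, 0.0, 0.0] ang [0.0, 0.0, -0.0778] rows>=1.3
dp [0.0, 0.0, -0.282] ang [0.0, 0.0, -0.2167] rows>=3.6
dp [-0.578, 0.042, 0.0] ang [0.0, 0.0, 0.0] rows>=1.9
dp [0.0, -0.0, 0.233] ang [0.0, 0.0, 0.0] rows>=0.7
```

>>> step_arm(
  targets=[
    {"dp": [0,0.003,0.015],"angular": [0,0,0],"fingers": 1},
    {"dp": [0,0.003,0.03],"angular": [0,0,0],"fingers": 1},
    {"dp": [0,0.003,0.045],"angular": [0,0,0],"fingers": 1},
    {"dp": [0,0.003,0.052],"angular": [0,0,0],"fingers": 1},
    {"dp": [0,0.003,0.052],"angular": [0,0,0.03],"fingers": 1},
    {"dp": [0,0.003,0.052],"angular": [0,0,0.06],"fingers": 1},
    {"dp": [0,0.003,0.052],"angular": [0,0,0.09],"fingers": 1},
    {"dp": [0,0.003,0.052],"angular": [0,0,0.12],"fingers": 1},
  ],
)

```text
time: 48.2
tool_pos: [503.3, -60.6, 147.9]
tcp_rot: [-179.9, -0.0, 153.0]
ft_force: [0.7, 2.5, -1.2]
finger_gap: 15.1
grip_force: 89.2
```

>>> step_arm(
  targets=[
    {"dp": [0,0,0],"angular": [0,0,0.03],"fingers": 1},
    {"dp": [0,0,0],"angular": [0,0,0.06],"fingers": 1},
    {"dp": [0,0,0],"angular": [0,0,0.09],"fingers": 1},
    {"dp": [0,0,0],"angular": [0,0,0.12],"fingers": 1},
    {"dp": [0,0,0],"angular": [0,0,0.15],"fingers": 1},
    {"dp": [0,0,0],"angular": [0,0,0.174],"fingers": 1},
    {"dp": [0,0,0],"angular": [0,0,0.174],"fingers": 1},
    {"dp": [0,0,0],"angular": [0,0,0.174],"fingers": 1},
  ],
)

```text
time: 49.2
tool_pos: [503.5, -60.6, 148.0]
tcp_rot: [-180.0, 0.1, 121.9]
ft_force: [1.6, 4.1, -1.9]
finger_gap: 14.8
grip_force: 88.8
```

>>> step_arm(
  targets=[
    {"dp": [0,0,0],"angular": [0,0,-0.04],"fingers": 1},
    {"dp": [0,0,0],"angular": [0,0,-0.078],"fingers": 1},
    {"dp": [0,0,0],"angular": [0,0,-0.078],"fingers": 1},
    {"dp": [0,0,-0.1],"angular": [0,0,-0.078],"fingers": 1},
    {"dp": [0,0,-0.25],"angular": [0,0,-0.12],"fingers": 1},
    {"dp": [0,0,-0.282],"angular": [0,0,-0.18],"fingers": 1},
    {"dp": [0,0,-0.282],"angular": [0,0,-0.24],"fingers": 1},
    {"dp": [0,0,-0.282],"angular": [0,0,-0.294],"fingers": 1},
  ],
)

```text
time: 50.2
tool_pos: [503.3, -61.3, 204.6]
tcp_rot: [-179.9, -0.0, 174.9]
ft_force: [0.3, 0.4, -2.6]
finger_gap: 15.0
grip_force: 89.1
```

>>> step_arm(
  targets=[
    {"dp": [-0.15,0.01,0],"angular": [0,0,0],"fingers": 1},
    {"dp": [-0.3,0.02,0],"angular": [0,0,0],"fingers": 1},
    {"dp": [-0.45,0.03,0],"angular": [0,0,0],"fingers": 1},
    {"dp": [-0.578,0.042,0],"angular": [0,0,0],"fingers": 1},
    {"dp": [-0.578,0.042,0],"angular": [0,0,0],"fingers": 1},
    {"dp": [-0.578,0.042,0],"angular": [0,0,0],"fingers": 1},
    {"dp": [-0.578,0.042,0.08],"angular": [0,0,0],"fingers": 1},
    {"dp": [-0.578,0.042,0.08],"angular": [0,0,0],"fingers": 1},
  ],
)

```text
time: 51.2
tool_pos: [617.4, -62.9, 185.9]
tcp_rot: [-179.9, -0.2, 174.7]
ft_force: [-0.5, -0.1, -2.2]
finger_gap: 15.1
grip_force: 89.1
```

```bash
python3 - <<'E'
from h import *
s=sense();print(E(),s['ft_force'],s['finger_gap']); b=SC['b']
bars("top"); bars("wrist"); bars("scene")
plan([(*b,158.5,175)])
E
```

```text
(array([617.39933016, -62.93608843, 185.94706763]), array([-179.91254041,   -0.23215028,  174.72742673])) [-0.49242956 -0.07098023 -2.23029856] 15.067395692986116
top a 43 [624.1  98. ] yaw -38
b no
c no
top d 37 [509.2  99.7] yaw -7
wrist a 685 [621.9  96.7] yaw -41
b no
wrist c 604 [503.4 -60.5] yaw -43
wrist d 996 [506.1  98.6] yaw -12
scene a 63 [626.   96.9] yaw -36
scene b 57 [624.3 -62.3] yaw -6
c no
scene d 42 [511.9  99.3] yaw -8
dp [-0.003, 0.004, 0.149] ang [-0.0006, -0.0002, -0.0014] rows>=0.5
```

>>> step_arm(
  targets=[
    {"dp": [-0.003,0.004,0.04],"angular": [0,0,0],"fingers": 1},
    {"dp": [-0.003,0.004,0.08],"angular": [0,0,0],"fingers": 1},
    {"dp": [-0.003,0.004,0.11],"angular": [0,0,0],"fingers": 1},
    {"dp": [-0.003,0.004,0.13],"angular": [0,0,0],"fingers": 1},
    {"dp": [-0.003,0.004,0.14],"angular": [0,0,0],"fingers": 1},
    {"dp": [-0.003,0.004,0.149],"angular": [0,0,0],"fingers": 1},
    {"dp": [-0.003,0.004,0.149],"angular": [0,0,0],"fingers": 1},
    {"dp": [-0.003,0.004,0.149],"angular": [0,0,0],"fingers": 1},
  ],
)

```text
time: 52.35
tool_pos: [620.0, -62.5, 158.8]
tcp_rot: [-179.9, 0.0, 174.7]
ft_force: [-0.3, 0.2, -1.5]
finger_gap: 15.2
grip_force: 89.1
```

```bash
python3 - <<'E'
from h import *
s=sense();print(E(),s['ft_force'],s['wrist_torque']); b=SC['b'];d=SC['d']
plan([(*b,148.5,175),(*b,148.5,123),(*b,148.5,137),(*b,205,175),(*d,205,173),(*d,158.5,173)])
E
```

```text
(array([620.03005369, -62.47122278, 158.84832252]), array([-1.79897465e+02,  1.11640119e-02,  1.74747884e+02])) [-0.3263367   0.23897681 -1.520717  ] [0.01704259 0.01312545 0.00020661]
dp [0.003, -0.0, 0.052] ang [-0.0006, 0.0001, -0.0014] rows>=0.2
dp [0.0, 0.0, 0.0] ang [0.0, -0.0, 0.2889] rows>=4.9
dp [0.0, 0.0, 0.0] ang [0.0, 0.0, -0.0778] rows>=1.3
dp [0.0, 0.0, -0.282] ang [-0.0, 0.0, -0.2111] rows>=3.6
dp [0.635, 0.756, 0.0] ang [0.0, -0.0, 0.0111] rows>=3.2
dp [0.0, -0.0, 0.232] ang [0.0, 0.0, 0.0] rows>=0.7
```

>>> step_arm(
  targets=[
    {"dp": [0.003,0,0.015],"angular": [0,0,0],"fingers": 1},
    {"dp": [0.003,0,0.03],"angular": [0,0,0],"fingers": 1},
    {"dp": [0.003,0,0.045],"angular": [0,0,0],"fingers": 1},
    {"dp": [0.003,0,0.052],"angular": [0,0,0],"fingers": 1},
    {"dp": [0.003,0,0.052],"angular": [0,0,0.03],"fingers": 1},
    {"dp": [0.003,0,0.052],"angular": [0,0,0.06],"fingers": 1},
    {"dp": [0.003,0,0.052],"angular": [0,0,0.09],"fingers": 1},
    {"dp": [0.003,0,0.052],"angular": [0,0,0.12],"fingers": 1},
  ],
)

```text
time: 53.35
tool_pos: [619.3, -62.5, 148.1]
tcp_rot: [-179.9, 0.0, 153.0]
ft_force: [1.0, 0.1, -1.6]
finger_gap: 15.2
grip_force: 89.0
```

>>> step_arm(
  targets=[
    {"dp": [0,0,0],"angular": [0,0,0.03],"fingers": 1},
    {"dp": [0,0,0],"angular": [0,0,0.06],"fingers": 1},
    {"dp": [0,0,0],"angular": [0,0,0.09],"fingers": 1},
    {"dp": [0,0,0],"angular": [0,0,0.12],"fingers": 1},
    {"dp": [0,0,0],"angular": [0,0,0.15],"fingers": 1},
    {"dp": [0,0,0],"angular": [0,0,0.17],"fingers": 1},
    {"dp": [0,0,0],"angular": [0,0,0.17],"fingers": 1},
    {"dp": [0,0,0],"angular": [0,0,0.17],"fingers": 1},
  ],
)

```text
time: 54.35
tool_pos: [619.4, -62.2, 148.2]
tcp_rot: [-180.0, 0.1, 122.6]
ft_force: [1.5, 0.9, -2.0]
finger_gap: 14.7
grip_force: 88.9
```

>>> step_arm(
  targets=[
    {"dp": [0,0,0],"angular": [0,0,-0.04],"fingers": 1},
    {"dp": [0,0,0],"angular": [0,0,-0.078],"fingers": 1},
    {"dp": [0,0,0],"angular": [0,0,-0.078],"fingers": 1},
    {"dp": [0,0,-0.1],"angular": [0,0,-0.078],"fingers": 1},
    {"dp": [0,0,-0.25],"angular": [0,0,-0.12],"fingers": 1},
    {"dp": [0,0,-0.282],"angular": [0,0,-0.18],"fingers": 1},
    {"dp": [0,0,-0.282],"angular": [0,0,-0.24],"fingers": 1},
    {"dp": [0,0,-0.282],"angular": [0,0,-0.289],"fingers": 1},
  ],
)

```text
time: 55.35
tool_pos: [619.9, -62.5, 206.8]
tcp_rot: [-179.9, 0.1, 174.8]
ft_force: [-0.3, 0.5, -2.5]
finger_gap: 15.4
grip_force: 89.1
```

>>> step_arm(
  targets=[
    {"dp": [0.15,0.18,0],"angular": [0,0,0.01],"fingers": 1},
    {"dp": [0.3,0.36,0],"angular": [0,0,0.01],"fingers": 1},
    {"dp": [0.45,0.54,0],"angular": [0,0,0.01],"fingers": 1},
    {"dp": [0.57,0.68,0],"angular": [0,0,0.01],"fingers": 1},
    {"dp": [0.635,0.756,0],"angular": [0,0,0.01],"fingers": 1},
    {"dp": [0.635,0.756,0],"angular": [0,0,0.01],"fingers": 1},
    {"dp": [0.635,0.756,0],"angular": [0,0,0.01],"fingers": 1},
    {"dp": [0.635,0.756,0.08],"angular": [0,0,0.01],"fingers": 1},
  ],
)

```text
time: 56.35
tool_pos: [508.9, 99.4, 189.3]
tcp_rot: [-179.9, 0.2, 172.7]
ft_force: [0.3, -0.1, -2.5]
finger_gap: 14.9
grip_force: 89.2
```

```bash
python3 - <<'E'
from h import *
s=sense();print(E(),s['ft_force'],s['finger_gap']); d=SC['d']
bars("top"); bars("wrist"); bars("scene")
plan([(*d,158.5,173)])
E
```

```text
(array([508.86383731,  99.41272148, 189.3022731 ]), array([-1.79926579e+02,  1.73243138e-01,  1.72688329e+02])) [ 0.26084049 -0.14929917 -2.46273642] 14.865862025620874
a no
top b 39 [621.9 -62. ] yaw -41
top c 36 [505.9 -60.2] yaw -42
d no
a no
wrist b 61 [612.8 -60.7] yaw -53
wrist c 452 [500.3 -59. ] yaw -48
d no
scene a 63 [626.   96.9] yaw -36
scene b 73 [623.2 -62.2] yaw -37
scene c 64 [507.9 -60.4] yaw -37
scene d 46 [511.5  99.4] yaw -9
dp [-0.001, -0.001, 0.139] ang [-0.0008, -0.0012, -0.0016] rows>=0.4
```

Screws a, b and c are all about half tight. Now screw d.

>>> step_arm(
  targets=[
    {"dp": [-0.001,-0.001,0.04],"angular": [0,0,0],"fingers": 1},
    {"dp": [-0.001,-0.001,0.08],"angular": [0,0,0],"fingers": 1},
    {"dp": [-0.001,-0.001,0.11],"angular": [0,0,0],"fingers": 1},
    {"dp": [-0.001,-0.001,0.125],"angular": [0,0,0],"fingers": 1},
    {"dp": [-0.001,-0.001,0.135],"angular": [0,0,0],"fingers": 1},
    {"dp": [-0.001,-0.001,0.139],"angular": [0,0,0],"fingers": 1},
    {"dp": [-0.001,-0.001,0.139],"angular": [0,0,0],"fingers": 1},
    {"dp": [-0.001,-0.001,0.139],"angular": [0,0,0],"fingers": 1},
  ],
)

```text
time: 57.5
tool_pos: [507.5, 100.0, 160.8]
tcp_rot: [-179.9, 0.0, 172.8]
ft_force: [-0.7, 0.4, -1.9]
finger_gap: 15.0
grip_force: 89.1
```

```bash
python3 - <<'E'
from h import *
s=sense();print(E(),s['ft_force'],s['wrist_torque']); a=SC['a'];d=SC['d']
plan([(*d,148.5,173),(*d,148.5,123),(*d,148.5,137),(*d,205,139),(*a,205,139),(*a,158.5,139)])
E
```

```text
(array([507.46776922,  99.96360876, 160.75119137]), array([-1.79905390e+02,  9.22584882e-03,  1.72772493e+02])) [-0.65428033  0.3927812  -1.86220654] [-0.04615967 -0.00570272 -0.02739009]
dp [0.006, -0.004, 0.061] ang [-0.0005, 0.0001, -0.0013] rows>=0.2
dp [0.0, 0.0, 0.0] ang [-0.0, -0.0, 0.2778] rows>=4.7
dp [0.0, 0.0, 0.0] ang [0.0, 0.0, -0.0778] rows>=1.3
dp [0.0, 0.0, -0.282] ang [-0.0, 0.0, -0.0111] rows>=0.9
dp [-0.443, 0.373, 0.0] ang [0.0, 0.0, 0.0] rows>=1.9
dp [0.0, -0.0, 0.232] ang [0.0, 0.0, 0.0] rows>=0.7
```

>>> step_arm(
  targets=[
    {"dp": [0.006,-0.004,0.01],"angular": [0,0,0],"fingers": 1},
    {"dp": [0.006,-0.004,0.03],"angular": [0,0,0],"fingers": 1},
    {"dp": [0.006,-0.004,0.05],"angular": [0,0,0],"fingers": 1},
    {"dp": [0.006,-0.004,0.061],"angular": [0,0,0],"fingers": 1},
    {"dp": [0.006,-0.004,0.061],"angular": [0,0,0.03],"fingers": 1},
    {"dp": [0.006,-0.004,0.061],"angular": [0,0,0.06],"fingers": 1},
    {"dp": [0.006,-0.004,0.061],"angular": [0,0,0.09],"fingers": 1},
    {"dp": [0.006,-0.004,0.061],"angular": [0,0,0.12],"fingers": 1},
  ],
)

```text
time: 58.5
tool_pos: [506.0, 99.5, 148.2]
tcp_rot: [-179.9, 0.0, 151.0]
ft_force: [0.7, 0.9, -2.4]
finger_gap: 14.9
grip_force: 89.1
```

>>> step_arm(
  targets=[
    {"dp": [0,0,0],"angular": [0,0,0.03],"fingers": 1},
    {"dp": [0,0,0],"angular": [0,0,0.06],"fingers": 1},
    {"dp": [0,0,0],"angular": [0,0,0.09],"fingers": 1},
    {"dp": [0,0,0],"angular": [0,0,0.12],"fingers": 1},
    {"dp": [0,0,0],"angular": [0,0,0.145],"fingers": 1},
    {"dp": [0,0,0],"angular": [0,0,0.158],"fingers": 1},
    {"dp": [0,0,0],"angular": [0,0,0.158],"fingers": 1},
    {"dp": [0,0,0],"angular": [0,0,0.158],"fingers": 1},
  ],
)

```text
time: 59.5
tool_pos: [506.2, 99.6, 148.3]
tcp_rot: [-180.0, 0.1, 122.8]
ft_force: [1.4, 2.3, -2.3]
finger_gap: 14.8
grip_force: 88.9
```

>>> step_arm(
  targets=[
    {"dp": [0,0,0],"angular": [0,0,-0.04],"fingers": 1},
    {"dp": [0,0,0],"angular": [0,0,-0.078],"fingers": 1},
    {"dp": [0,0,0],"angular": [0,0,-0.078],"fingers": 1},
    {"dp": [0,0,-0.1],"angular": [0,0,-0.078],"fingers": 1},
    {"dp": [0,0,-0.25],"angular": [0,0,-0.089],"fingers": 1},
    {"dp": [0,0,-0.282],"angular": [0,0,-0.089],"fingers": 1},
    {"dp": [0,0,-0.282],"angular": [0,0,-0.089],"fingers": 1},
    {"dp": [0,0,-0.282],"angular": [0,0,-0.089],"fingers": 1},
  ],
)

```text
time: 60.5
tool_pos: [505.3, 99.2, 203.2]
tcp_rot: [-179.8, -0.0, 138.7]
ft_force: [-0.6, -0.1, -1.2]
finger_gap: 15.1
grip_force: 89.4
```

>>> step_arm(
  targets=[
    {"dp": [-0.12,0.1,0],"angular": [0,0,0],"fingers": 1},
    {"dp": [-0.24,0.2,0],"angular": [0,0,0],"fingers": 1},
    {"dp": [-0.36,0.3,0],"angular": [0,0,0],"fingers": 1},
    {"dp": [-0.443,0.373,0],"angular": [0,0,0],"fingers": 1},
    {"dp": [-0.443,0.373,0],"angular": [0,0,0],"fingers": 1},
    {"dp": [-0.443,0.373,0],"angular": [0,0,0],"fingers": 1},
    {"dp": [-0.443,0.373,0.08],"angular": [0,0,0],"fingers": 1},
    {"dp": [-0.443,0.373,0.08],"angular": [0,0,0],"fingers": 1},
  ],
)

```text
time: 61.5
tool_pos: [620.0, 97.0, 186.1]
tcp_rot: [-179.8, -0.1, 138.8]
ft_force: [-0.7, 0.3, -2.7]
finger_gap: 14.8
grip_force: 89.0
```

```bash
python3 - <<'E'
from h import *
s=sense();print(E(),s['ft_force'],s['finger_gap'])
bars("top"); bars("wrist"); bars("scene")
plan([(*SC['a'],158.5,139)])
E
```

```text
(array([620.00568251,  96.95700349, 186.14301238]), array([-1.79751289e+02, -1.10618348e-01,  1.38751208e+02])) [-0.74972562  0.27080081 -2.74149458] 14.782028630505982
a no
top b 39 [621.9 -62. ] yaw -41
top c 35 [505.8 -60.3] yaw -42
d no
a no
wrist b 329 [615.9 -58.6] yaw -53
wrist c 342 [502.3 -63.8] yaw -45
wrist d 657 [506.4  99.7] yaw -42
scene a 43 [631.3  92.8] yaw -35
scene b 72 [623.4 -62.3] yaw -37
scene c 65 [508.2 -60.6] yaw -37
d no
dp [-0.001, 0.003, 0.151] ang [-0.0005, 0.0002, -0.0014] rows>=0.5
```

First pass done: all four screws read about -38 to -43°. Second pass, starting with screw a.

>>> step_arm(
  targets=[
    {"dp": [-0.001,0.003,0.04],"angular": [0,0,0],"fingers": 1},
    {"dp": [-0.001,0.003,0.08],"angular": [0,0,0],"fingers": 1},
    {"dp": [-0.001,0.003,0.12],"angular": [0,0,0],"fingers": 1},
    {"dp": [-0.001,0.003,0.14],"angular": [0,0,0],"fingers": 1},
    {"dp": [-0.001,0.003,0.147],"angular": [0,0,0],"fingers": 1},
    {"dp": [-0.001,0.003,0.151],"angular": [0,0,0],"fingers": 1},
    {"dp": [-0.001,0.003,0.151],"angular": [0,0,0],"fingers": 1},
    {"dp": [-0.001,0.003,0.151],"angular": [0,0,0],"fingers": 1},
  ],
)

```text
time: 62.65
tool_pos: [622.6, 97.3, 158.8]
tcp_rot: [-179.9, 0.1, 138.8]
ft_force: [-0.4, 0.3, -2.6]
finger_gap: 15.0
grip_force: 89.0
```

```bash
python3 - <<'E'
from h import *
s=sense();print(E(),s['ft_force'],s['wrist_torque']); a=SC['a'];c=SC['c']
plan([(*a,148.5,139),(*a,148.5,81)])
E
```

```text
(array([622.56210713,  97.31213762, 158.83011605]), array([-1.79931011e+02,  6.85986455e-02,  1.38752602e+02])) [-0.37191673  0.25119971 -2.6339808 ] [-0.04909034 -0.04170958  0.0155087 ]
dp [0.002, -0.002, 0.052] ang [-0.0004, 0.0004, -0.0014] rows>=0.2
dp [0.0, 0.0, 0.0] ang [-0.0, -0.0, 0.3222] rows>=5.4
```

>>> step_arm(
  targets=[
    {"dp": [0.002,-0.002,0.015],"angular": [0,0,0],"fingers": 1},
    {"dp": [0.002,-0.002,0.03],"angular": [0,0,0],"fingers": 1},
    {"dp": [0.002,-0.002,0.045],"angular": [0,0,0],"fingers": 1},
    {"dp": [0.002,-0.002,0.052],"angular": [0,0,0],"fingers": 1},
    {"dp": [0.002,-0.002,0.052],"angular": [0,0,0.03],"fingers": 1},
    {"dp": [0.002,-0.002,0.052],"angular": [0,0,0.06],"fingers": 1},
    {"dp": [0.002,-0.002,0.052],"angular": [0,0,0.09],"fingers": 1},
    {"dp": [0.002,-0.002,0.052],"angular": [0,0,0.12],"fingers": 1},
  ],
)

```text
time: 63.65
tool_pos: [622.1, 97.8, 148.1]
tcp_rot: [-180.0, 0.0, 117.0]
ft_force: [1.8, 2.0, -3.2]
finger_gap: 14.9
grip_force: 89.0
```

>>> step_arm(
  targets=[
    {"dp": [0,0,0],"angular": [0,0,0.035],"fingers": 1},
    {"dp": [0,0,0],"angular": [0,0,0.07],"fingers": 1},
    {"dp": [0,0,0],"angular": [0,0,0.105],"fingers": 1},
    {"dp": [0,0,0],"angular": [0,0,0.14],"fingers": 1},
    {"dp": [0,0,0],"angular": [0,0,0.17],"fingers": 1},
    {"dp": [0,0,0],"angular": [0,0,0.19],"fingers": 1},
    {"dp": [0,0,0],"angular": [0,0,0.205],"fingers": 1},
    {"dp": [0,0,0],"angular": [0,0,0.205],"fingers": 1},
  ],
)

```text
time: 64.65
tool_pos: [622.6, 97.6, 148.5]
tcp_rot: [179.9, 0.1, 80.3]
ft_force: [3.6, 1.7, -2.2]
finger_gap: 14.5
grip_force: 88.8
```

```bash
python3 - <<'E'
from h import *
s=sense();print(E(),s['ft_force'],s['wrist_torque'])
bars("scene");bars("top")
E
```

```text
(array([622.55986789,  97.5992584 , 148.48890446]), array([1.79908750e+02, 5.08523158e-02, 8.02827838e+01])) [ 3.58024172  1.71556723 -2.18829621] [ 0.37699469 -0.7515427   0.08566789]
a no
scene b 73 [623.1 -62.2] yaw -36
scene c 64 [507.9 -60.4] yaw -37
scene d 28 [515.5  92.5] yaw -22
a no
top b 39 [621.9 -62. ] yaw -41
top c 34 [505.5 -60.2] yaw -43
d no
```

>>> step_arm(
  targets=[
    {"dp": [0,0,0],"angular": [0,0,0.005],"fingers": 1},
    {"dp": [0,0,0],"angular": [0,0,0.01],"fingers": 1},
    {"dp": [0,0,0],"angular": [0,0,0.015],"fingers": 1},
    {"dp": [0,0,0],"angular": [0,0,0.02],"fingers": 1},
    {"dp": [0,0,0],"angular": [0,0,0.025],"fingers": 1},
    {"dp": [0,0,0],"angular": [0,0,0.03],"fingers": 1},
    {"dp": [0,0,0],"angular": [0,0,0.03],"fingers": 1},
    {"dp": [0,0,0],"angular": [0,0,0.03],"fingers": 1},
  ],
)

```text
time: 65.75
tool_pos: [622.3, 97.3, 148.4]
tcp_rot: [179.9, 0.1, 74.9]
ft_force: [5.1, 2.0, -2.0]
finger_gap: 14.9
grip_force: 89.2
```

```bash
python3 - <<'E'
from h import *
s=sense();print(E(),s['ft_force'],s['wrist_torque'])
E
```

```text
(array([622.31865409,  97.29012343, 148.43336119]), array([1.79925420e+02, 8.48984256e-02, 7.48749321e+01])) [ 5.13411222  1.9825005  -1.98397359] [ 0.46820376 -1.18529049  0.67466902]
```

Torque rose to 0.67 N m, so screw a is at its stop. On to c.

>>> step_arm(
  targets=[
    {"dp": [0,0,0],"angular": [0,0,-0.04],"fingers": 1},
    {"dp": [0,0,0],"angular": [0,0,-0.083],"fingers": 1},
    {"dp": [0,0,0],"angular": [0,0,-0.083],"fingers": 1},
    {"dp": [0,0,-0.1],"angular": [0,0,-0.083],"fingers": 1},
    {"dp": [0,0,-0.25],"angular": [0,0,-0.13],"fingers": 1},
    {"dp": [0,0,-0.282],"angular": [0,0,-0.19],"fingers": 1},
    {"dp": [0,0,-0.282],"angular": [0,0,-0.25],"fingers": 1},
    {"dp": [0,0,-0.282],"angular": [0,0,-0.3],"fingers": 1},
  ],
)

```text
time: 66.75
tool_pos: [622.1, 97.2, 206.5]
tcp_rot: [-180.0, 0.1, 129.0]
ft_force: [0.5, 0.1, -2.2]
finger_gap: 14.9
grip_force: 89.1
```

```bash
python3 - <<'E'
from h import *
print(E()); plan([(*SC['c'],205,139),(*SC['c'],158.5,139)])
E
```

```text
(array([622.09006949,  97.24964118, 206.52668451]), array([-1.79974691e+02,  1.12387473e-01,  1.29028066e+02]))
dp [-0.24, -0.958, 0.009] ang [-0.0002, 0.0006, -0.0554] rows>=3.2
dp [0.0, -0.0, 0.232] ang [0.0, 0.0, 0.0] rows>=0.7
```

>>> step_arm(
  targets=[
    {"dp": [-0.06,-0.24,0.009],"angular": [0,0,-0.02],"fingers": 1},
    {"dp": [-0.12,-0.48,0.009],"angular": [0,0,-0.04],"fingers": 1},
    {"dp": [-0.18,-0.72,0.009],"angular": [0,0,-0.055],"fingers": 1},
    {"dp": [-0.24,-0.958,0.009],"angular": [0,0,-0.055],"fingers": 1},
    {"dp": [-0.24,-0.958,0.009],"angular": [0,0,-0.055],"fingers": 1},
    {"dp": [-0.24,-0.958,0.009],"angular": [0,0,-0.055],"fingers": 1},
    {"dp": [-0.24,-0.958,0.09],"angular": [0,0,-0.055],"fingers": 1},
    {"dp": [-0.24,-0.958,0.09],"angular": [0,0,-0.055],"fingers": 1},
  ],
)

```text
time: 67.75
tool_pos: [501.7, -59.2, 184.5]
tcp_rot: [-179.8, -0.2, 138.8]
ft_force: [0.6, 0.1, -2.0]
finger_gap: 14.7
grip_force: 89.6
```

```bash
python3 - <<'E'
from h import *
bars("top"); bars("wrist"); bars("scene"); print(E())
plan([(*SC['c'],158.5,139)])
E
```

```text
top a 42 [623.4  97.4] yaw -90
b no
c no
top d 40 [507.5  99.3] yaw -42
wrist a 759 [620.8  96.8] yaw -93
wrist b 287 [614.1 -59.7] yaw -45
c no
wrist d 849 [505.1  98.4] yaw -43
scene a 81 [625.5  96.9] yaw -88
scene b 74 [622.9 -62.1] yaw -36
scene c 52 [511.4 -62.5] yaw -51
scene d 61 [509.9  98.7] yaw -37
(array([502.71115778, -59.76299847, 186.40983299]), array([-1.79884358e+02, -3.01429834e-03,  1.38792605e+02]))
dp [-0.006, -0.0, 0.14] ang [-0.0006, -0.0, -0.0012] rows>=0.4
```

>>> step_arm(
  targets=[
    {"dp": [-0.006,0,0.04],"angular": [0,0,0],"fingers": 1},
    {"dp": [-0.006,0,0.08],"angular": [0,0,0],"fingers": 1},
    {"dp": [-0.006,0,0.11],"angular": [0,0,0],"fingers": 1},
    {"dp": [-0.006,0,0.13],"angular": [0,0,0],"fingers": 1},
    {"dp": [-0.006,0,0.135],"angular": [0,0,0],"fingers": 1},
    {"dp": [-0.006,0,0.14],"angular": [0,0,0],"fingers": 1},
    {"dp": [-0.006,0,0.14],"angular": [0,0,0],"fingers": 1},
    {"dp": [-0.006,0,0.14],"angular": [0,0,0],"fingers": 1},
  ],
)

```text
time: 68.9
tool_pos: [503.7, -61.2, 159.0]
tcp_rot: [-179.9, 0.1, 138.8]
ft_force: [0.3, 0.1, -1.5]
finger_gap: 14.9
grip_force: 89.6
```

>>> step_arm(
  targets=[
    {"dp": [0,0,0.015],"angular": [0,0,0],"fingers": 1},
    {"dp": [0,0,0.03],"angular": [0,0,0],"fingers": 1},
    {"dp": [0,0,0.045],"angular": [0,0,0],"fingers": 1},
    {"dp": [0,0,0.051],"angular": [0,0,0],"fingers": 1},
    {"dp": [0,0,0.051],"angular": [0,0,0.03],"fingers": 1},
    {"dp": [0,0,0.051],"angular": [0,0,0.06],"fingers": 1},
    {"dp": [0,0,0.051],"angular": [0,0,0.09],"fingers": 1},
    {"dp": [0,0,0.051],"angular": [0,0,0.12],"fingers": 1},
  ],
)

```text
time: 69.9
tool_pos: [503.7, -60.9, 148.6]
tcp_rot: [-180.0, 0.1, 117.0]
ft_force: [0.7, 1.3, -2.1]
finger_gap: 14.9
grip_force: 89.8
```

>>> step_arm(
  targets=[
    {"dp": [0,0,0],"angular": [0,0,0.035],"fingers": 1},
    {"dp": [0,0,0],"angular": [0,0,0.07],"fingers": 1},
    {"dp": [0,0,0],"angular": [0,0,0.105],"fingers": 1},
    {"dp": [0,0,0],"angular": [0,0,0.14],"fingers": 1},
    {"dp": [0,0,0],"angular": [0,0,0.175],"fingers": 1},
    {"dp": [0,0,0],"angular": [0,0,0.205],"fingers": 1},
    {"dp": [0,0,0],"angular": [0,0,0.225],"fingers": 1},
    {"dp": [0,0,0],"angular": [0,0,0.235],"fingers": 1},
  ],
)

```text
time: 70.9
tool_pos: [504.0, -60.8, 148.6]
tcp_rot: [180.0, 0.1, 74.8]
ft_force: [3.0, 2.2, -4.9]
finger_gap: 14.7
grip_force: 89.5
```

```bash
python3 - <<'E'
from h import *
s=sense();print(E(),s['ft_force'],s['wrist_torque'])
E
```

```text
(array([504.01975608, -60.77194773, 148.63982104]), array([1.79952166e+02, 6.35765354e-02, 7.48343764e+01])) [ 3.02809235  2.22942636 -4.85188499] [ 0.33274732 -0.88392964  0.71192857]
```

>>> step_arm(
  targets=[
    {"dp": [0,0,0],"angular": [0,0,-0.04],"fingers": 1},
    {"dp": [0,0,0],"angular": [0,0,-0.083],"fingers": 1},
    {"dp": [0,0,0],"angular": [0,0,-0.083],"fingers": 1},
    {"dp": [0,0,-0.1],"angular": [0,0,-0.083],"fingers": 1},
    {"dp": [0,0,-0.25],"angular": [0,0,-0.13],"fingers": 1},
    {"dp": [0,0,-0.282],"angular": [0,0,-0.19],"fingers": 1},
    {"dp": [0,0,-0.282],"angular": [0,0,-0.25],"fingers": 1},
    {"dp": [0,0,-0.282],"angular": [0,0,-0.3],"fingers": 1},
  ],
)

```text
time: 71.9
tool_pos: [503.6, -61.2, 205.2]
tcp_rot: [-179.9, 0.1, 129.0]
ft_force: [0.1, -0.0, -2.3]
finger_gap: 14.8
grip_force: 89.9
```

>>> step_arm(
  targets=[
    {"dp": [-0.1,0.12,0],"angular": [0,0,-0.02],"fingers": 1},
    {"dp": [-0.2,0.24,0],"angular": [0,0,-0.04],"fingers": 1},
    {"dp": [-0.3,0.36,0],"angular": [0,0,-0.055],"fingers": 1},
    {"dp": [-0.37,0.443,0],"angular": [0,0,-0.055],"fingers": 1},
    {"dp": [-0.37,0.443,0],"angular": [0,0,-0.055],"fingers": 1},
    {"dp": [-0.37,0.443,0],"angular": [0,0,-0.055],"fingers": 1},
    {"dp": [-0.37,0.443,0.08],"angular": [0,0,-0.055],"fingers": 1},
    {"dp": [-0.37,0.443,0.08],"angular": [0,0,-0.055],"fingers": 1},
  ],
)

```text
time: 72.9
tool_pos: [617.3, -62.9, 186.5]
tcp_rot: [-179.8, -0.1, 138.7]
ft_force: [0.5, -0.3, -2.4]
finger_gap: 15.1
grip_force: 89.8
```

```bash
python3 - <<'E'
from h import *
bars("top"); bars("wrist"); print(E())
plan([(*SC['b'],158.5,139)])
E
```

```text
top a 42 [625.9  95.5] yaw -88
b no
c no
top d 42 [509.8  98.3] yaw -41
wrist a 751 [623.3  95.8] yaw -90
b no
wrist c 635 [503.9 -61.2] yaw -89
d out
(array([618.29923203, -63.06195561, 188.27835038]), array([-1.79868425e+02, -1.78056501e-02,  1.38733033e+02]))
dp [-0.003, 0.006, 0.149] ang [-0.0007, -0.0001, -0.0015] rows>=0.5
```

The cover turned about 0.9° within its play, so I correct screw b to (619.7,-64) and d to (508.4,98.4).

```bash
sed -i "s/^SC=.*/SC=dict(a=(624.5,96),b=(619.7,-64),c=(503.8,-61),d=(508.4,98.4))/" h.py; python3 - <<'E'
from h import *
plan([(*SC['b'],158.5,138)])
E
```

```text
dp [-0.008, 0.001, 0.149] ang [-0.0007, -0.0001, 0.0041] rows>=0.5
```

>>> step_arm(
  targets=[
    {"dp": [-0.008,0.001,0.04],"angular": [0,0,0],"fingers": 1},
    {"dp": [-0.008,0.001,0.08],"angular": [0,0,0],"fingers": 1},
    {"dp": [-0.008,0.001,0.12],"angular": [0,0,0],"fingers": 1},
    {"dp": [-0.008,0.001,0.14],"angular": [0,0,0],"fingers": 1},
    {"dp": [-0.008,0.001,0.145],"angular": [0,0,0],"fingers": 1},
    {"dp": [-0.008,0.001,0.149],"angular": [0,0,0],"fingers": 1},
    {"dp": [-0.008,0.001,0.149],"angular": [0,0,0],"fingers": 1},
    {"dp": [-0.008,0.001,0.149],"angular": [0,0,0],"fingers": 1},
  ],
)

```text
time: 74.0
tool_pos: [620.6, -64.1, 159.5]
tcp_rot: [-179.9, 0.1, 138.8]
ft_force: [-0.7, 0.0, -1.8]
finger_gap: 14.9
grip_force: 89.8
```

>>> step_arm(
  targets=[
    {"dp": [0,0,0.015],"angular": [0,0,0],"fingers": 1},
    {"dp": [0,0,0.03],"angular": [0,0,0],"fingers": 1},
    {"dp": [0,0,0.045],"angular": [0,0,0],"fingers": 1},
    {"dp": [0,0,0.051],"angular": [0,0,0],"fingers": 1},
    {"dp": [0,0,0.051],"angular": [0,0,0.03],"fingers": 1},
    {"dp": [0,0,0.051],"angular": [0,0,0.06],"fingers": 1},
    {"dp": [0,0,0.051],"angular": [0,0,0.09],"fingers": 1},
    {"dp": [0,0,0.051],"angular": [0,0,0.12],"fingers": 1},
  ],
)

```text
time: 75.0
tool_pos: [620.4, -64.2, 149.0]
tcp_rot: [-179.9, 0.1, 117.0]
ft_force: [-1.0, 0.3, -0.9]
finger_gap: 14.7
grip_force: 89.8
```

>>> step_arm(
  targets=[
    {"dp": [0,0,0],"angular": [0,0,0.035],"fingers": 1},
    {"dp": [0,0,0],"angular": [0,0,0.07],"fingers": 1},
    {"dp": [0,0,0],"angular": [0,0,0.105],"fingers": 1},
    {"dp": [0,0,0],"angular": [0,0,0.14],"fingers": 1},
    {"dp": [0,0,0],"angular": [0,0,0.175],"fingers": 1},
    {"dp": [0,0,0],"angular": [0,0,0.205],"fingers": 1},
    {"dp": [0,0,0],"angular": [0,0,0.22],"fingers": 1},
    {"dp": [0,0,0],"angular": [0,0,0.225],"fingers": 1},
  ],
)

```text
time: 76.0
tool_pos: [620.3, -64.0, 148.9]
tcp_rot: [-180.0, 0.1, 76.6]
ft_force: [-0.4, 0.3, -1.6]
finger_gap: 14.9
grip_force: 89.9
```

```bash
python3 - <<'E'
from h import *
s=sense();print(E(),s['ft_force'],s['wrist_torque'])
E
```

```text
(array([620.32592238, -64.00117627, 148.94038967]), array([-1.79992333e+02,  9.82869639e-02,  7.66412707e+01])) [-0.36818307  0.30985193 -1.61014446] [0.1492209  0.1081278  0.25314354]
```

>>> step_arm(
  targets=[
    {"dp": [0,0,0],"angular": [0,0,0.004],"fingers": 1},
    {"dp": [0,0,0],"angular": [0,0,0.008],"fingers": 1},
    {"dp": [0,0,0],"angular": [0,0,0.011],"fingers": 1},
    {"dp": [0,0,0],"angular": [0,0,0.011],"fingers": 1},
    {"dp": [0,0,0],"angular": [0,0,0.011],"fingers": 1},
    {"dp": [0,0,0],"angular": [0,0,0.011],"fingers": 1},
    {"dp": [0,0,0],"angular": [0,0,0.011],"fingers": 1},
    {"dp": [0,0,0],"angular": [0,0,0.011],"fingers": 1},
  ],
)

```text
time: 77.0
tool_pos: [620.4, -64.1, 148.9]
tcp_rot: [180.0, 0.1, 74.7]
ft_force: [-0.1, 1.1, -2.6]
finger_gap: 15.1
grip_force: 90.0
```

```bash
python3 - <<'E'
from h import *
s=sense();print(E(),s['ft_force'],s['wrist_torque'])
b=SC['b'];d=SC['d'];plan([(*b,205,s['tcp_rot'][2]+54),(*d,187,138)])
E
```

```text
(array([620.35505614, -64.07598178, 148.94938443]), array([1.79998951e+02, 1.02239918e-01, 7.46741419e+01])) [-0.10533506  1.07958288 -2.55230898] [0.15260664 0.0839401  0.66358018]
dp [-0.001, -0.003, -0.28] ang [-0.0003, 0.0005, -0.3] rows>=5.0
dp [0.982, 0.073, 0.09] ang [-0.0, 0.0, -0.0518] rows>=3.2
```

Screw b is home at 0.66 N m. On to d.

>>> step_arm(
  targets=[
    {"dp": [0,0,0],"angular": [0,0,-0.04],"fingers": 1},
    {"dp": [0,0,0],"angular": [0,0,-0.083],"fingers": 1},
    {"dp": [0,0,0],"angular": [0,0,-0.083],"fingers": 1},
    {"dp": [0,0,-0.1],"angular": [0,0,-0.083],"fingers": 1},
    {"dp": [0,0,-0.25],"angular": [0,0,-0.13],"fingers": 1},
    {"dp": [0,0,-0.28],"angular": [0,0,-0.19],"fingers": 1},
    {"dp": [0,0,-0.28],"angular": [0,0,-0.25],"fingers": 1},
    {"dp": [0,0,-0.28],"angular": [0,0,-0.3],"fingers": 1},
  ],
)

```text
time: 78.0
tool_pos: [621.1, -64.2, 207.3]
tcp_rot: [180.0, 0.2, 128.8]
ft_force: [-0.1, 0.0, -2.0]
finger_gap: 15.2
grip_force: 89.9
```

>>> step_arm(
  targets=[
    {"dp": [0.2,0.015,0],"angular": [0,0,-0.02],"fingers": 1},
    {"dp": [0.4,0.03,0],"angular": [0,0,-0.04],"fingers": 1},
    {"dp": [0.6,0.045,0],"angular": [0,0,-0.052],"fingers": 1},
    {"dp": [0.8,0.06,0],"angular": [0,0,-0.052],"fingers": 1},
    {"dp": [0.982,0.073,0],"angular": [0,0,-0.052],"fingers": 1},
    {"dp": [0.982,0.073,0],"angular": [0,0,-0.052],"fingers": 1},
    {"dp": [0.982,0.073,0.08],"angular": [0,0,-0.052],"fingers": 1},
    {"dp": [0.982,0.073,0.08],"angular": [0,0,-0.052],"fingers": 1},
  ],
)

```text
time: 79.0
tool_pos: [508.4, 97.5, 186.9]
tcp_rot: [-179.8, -0.1, 137.9]
ft_force: [-0.2, -0.2, -2.1]
finger_gap: 14.8
grip_force: 89.7
```

```bash
python3 - <<'E'
from h import *
bars("top"); bars("wrist"); bars("scene"); print(E())
plan([(*SC['d'],158.5,138)])
E
```

```text
a no
top b 42 [621.6 -63. ] yaw -87
top c 42 [505.8 -59.8] yaw -86
d no
wrist a 497 [622.4  96.1] yaw -82
b no
wrist c 362 [503.3 -60. ] yaw -85
d no
scene a 86 [626.9  96.4] yaw -84
scene b 86 [623.4 -63.5] yaw -89
scene c 75 [507.9 -60.7] yaw -85
scene d 41 [515.6  95.8] yaw -49
(array([509.24757456,  97.76475981, 188.49012822]), array([-1.79879614e+02,  2.77254305e-02,  1.37951127e+02]))
dp [0.005, -0.0, 0.15] ang [-0.0007, 0.0002, -0.0003] rows>=0.5
```

>>> step_arm(
  targets=[
    {"dp": [0.005,0,0.04],"angular": [0,0,0],"fingers": 1},
    {"dp": [0.005,0,0.08],"angular": [0,0,0],"fingers": 1},
    {"dp": [0.005,0,0.12],"angular": [0,0,0],"fingers": 1},
    {"dp": [0.005,0,0.14],"angular": [0,0,0],"fingers": 1},
    {"dp": [0.005,0,0.145],"angular": [0,0,0],"fingers": 1},
    {"dp": [0.005,0,0.15],"angular": [0,0,0],"fingers": 1},
    {"dp": [0.005,0,0.15],"angular": [0,0,0],"fingers": 1},
    {"dp": [0.005,0,0.15],"angular": [0,0,0],"fingers": 1},
  ],
)

```text
time: 80.15
tool_pos: [508.5, 99.1, 159.0]
tcp_rot: [-179.9, 0.1, 138.0]
ft_force: [-0.1, -0.2, -2.2]
finger_gap: 14.8
grip_force: 89.8
```

>>> step_arm(
  targets=[
    {"dp": [0,0,0.015],"angular": [0,0,0],"fingers": 1},
    {"dp": [0,0,0.03],"angular": [0,0,0],"fingers": 1},
    {"dp": [0,0,0.045],"angular": [0,0,0],"fingers": 1},
    {"dp": [0,0,0.051],"angular": [0,0,0],"fingers": 1},
    {"dp": [0,0,0.051],"angular": [0,0,0.03],"fingers": 1},
    {"dp": [0,0,0.051],"angular": [0,0,0.06],"fingers": 1},
    {"dp": [0,0,0.051],"angular": [0,0,0.09],"fingers": 1},
    {"dp": [0,0,0.051],"angular": [0,0,0.12],"fingers": 1},
  ],
)

```text
time: 81.15
tool_pos: [508.2, 98.8, 148.5]
tcp_rot: [-179.9, 0.1, 116.3]
ft_force: [-0.9, -1.3, -1.7]
finger_gap: 14.9
grip_force: 89.9
```

>>> step_arm(
  targets=[
    {"dp": [0,0,0],"angular": [0,0,0.035],"fingers": 1},
    {"dp": [0,0,0],"angular": [0,0,0.07],"fingers": 1},
    {"dp": [0,0,0],"angular": [0,0,0.105],"fingers": 1},
    {"dp": [0,0,0],"angular": [0,0,0.14],"fingers": 1},
    {"dp": [0,0,0],"angular": [0,0,0.175],"fingers": 1},
    {"dp": [0,0,0],"angular": [0,0,0.205],"fingers": 1},
    {"dp": [0,0,0],"angular": [0,0,0.22],"fingers": 1},
    {"dp": [0,0,0],"angular": [0,0,0.225],"fingers": 1},
  ],
)

```text
time: 82.15
tool_pos: [508.2, 99.0, 148.5]
tcp_rot: [-180.0, 0.1, 75.9]
ft_force: [0.4, -0.5, -2.3]
finger_gap: 14.9
grip_force: 89.9
```

```bash
python3 - <<'E'
from h import *
s=sense();print(E(),s['ft_force'],s['wrist_torque'])
E
```

```text
(array([508.24556894,  99.04170729, 148.46149594]), array([-1.79993116e+02,  1.07072599e-01,  7.59265176e+01])) [ 0.43759908 -0.48602236 -2.30117239] [-0.01719543 -0.01584844  0.45913595]
```

>>> step_arm(
  targets=[
    {"dp": [0,0,0],"angular": [0,0,0.004],"fingers": 1},
    {"dp": [0,0,0],"angular": [0,0,0.008],"fingers": 1},
    {"dp": [0,0,0],"angular": [0,0,0.008],"fingers": 1},
    {"dp": [0,0,0],"angular": [0,0,0.008],"fingers": 1},
    {"dp": [0,0,0],"angular": [0,0,0.008],"fingers": 1},
    {"dp": [0,0,0],"angular": [0,0,0.008],"fingers": 1},
    {"dp": [0,0,0],"angular": [0,0,0.008],"fingers": 1},
    {"dp": [0,0,0],"angular": [0,0,0.008],"fingers": 1},
  ],
)

```text
time: 83.15
tool_pos: [508.3, 99.0, 148.5]
tcp_rot: [180.0, 0.1, 74.5]
ft_force: [0.3, -0.7, -3.9]
finger_gap: 14.8
grip_force: 89.6
```

```bash
python3 -c "
from h import *
print(sense()['wrist_torque'],E())"
```

```text
[-0.09986396 -0.2508801   0.64866499] (array([508.31361048,  99.0182711 , 148.51547342]), array([1.79992230e+02, 1.03306350e-01, 7.44936019e+01]))
```

>>> step_arm(
  targets=[
    {"dp": [0,0,0],"angular": [0,0,-0.04],"fingers": 1},
    {"dp": [0,0,0],"angular": [0,0,-0.083],"fingers": 1},
    {"dp": [0,0,0],"angular": [0,0,-0.083],"fingers": 1},
    {"dp": [0,0,-0.1],"angular": [0,0,-0.083],"fingers": 1},
    {"dp": [0,0,-0.25],"angular": [0,0,-0.13],"fingers": 1},
    {"dp": [0,0,-0.32],"angular": [0,0,-0.19],"fingers": 1},
    {"dp": [0,0,-0.32],"angular": [0,0,-0.25],"fingers": 1},
    {"dp": [0,0,-0.32],"angular": [0,0,-0.3],"fingers": 1},
  ],
)

```text
time: 84.15
tool_pos: [508.5, 99.2, 213.0]
tcp_rot: [-180.0, 0.1, 128.6]
ft_force: [-0.1, -0.0, -2.1]
finger_gap: 14.8
grip_force: 89.9
```

```bash
python3 - <<'E'
from h import *
print(E())
plan([(565,-71,212,154.6),(621,-241,212,154.6),(621.1,-241.2,90,154.6)])
E
```

```text
(array([508.48720341,  99.19493256, 213.04269318]), array([-1.79956990e+02,  7.61401141e-02,  1.28576582e+02]))
dp [-0.841, -0.31, 0.007] ang [-0.0003, 0.0004, -0.1446] rows>=2.9
dp [-0.618, -0.648, -0.0] ang [0.0, 0.0, 0.0] rows>=2.9
dp [-0.001, -0.001, 0.61] ang [0.0, 0.0, 0.0] rows>=2.0
```

>>> step_arm(
  targets=[
    {"dp": [-0.2,-0.07,0],"angular": [0,0,-0.04],"fingers": 1},
    {"dp": [-0.4,-0.15,0],"angular": [0,0,-0.08],"fingers": 1},
    {"dp": [-0.6,-0.22,0],"angular": [0,0,-0.12],"fingers": 1},
    {"dp": [-0.841,-0.31,0],"angular": [0,0,-0.1446],"fingers": 1},
    {"dp": [-0.841,-0.31,0],"angular": [0,0,-0.1446],"fingers": 1},
    {"dp": [-0.841,-0.31,0],"angular": [0,0,-0.1446],"fingers": 1},
    {"dp": [-0.841,-0.31,0],"angular": [0,0,-0.1446],"fingers": 1},
    {"dp": [-0.841,-0.31,0],"angular": [0,0,-0.1446],"fingers": 1},
  ],
)

```text
time: 85.15
tool_pos: [564.4, -70.1, 212.9]
tcp_rot: [-179.9, 0.0, 154.6]
ft_force: [0.5, 0.5, -2.2]
finger_gap: 15.1
grip_force: 89.8
```

>>> step_arm(
  targets=[
    {"dp": [-0.15,-0.16,0],"angular": [0,0,0],"fingers": 1},
    {"dp": [-0.3,-0.32,0],"angular": [0,0,0],"fingers": 1},
    {"dp": [-0.46,-0.48,0],"angular": [0,0,0],"fingers": 1},
    {"dp": [-0.618,-0.648,0],"angular": [0,0,0],"fingers": 1},
    {"dp": [-0.618,-0.648,0],"angular": [0,0,0],"fingers": 1},
    {"dp": [-0.618,-0.648,0],"angular": [0,0,0],"fingers": 1},
    {"dp": [-0.618,-0.648,0],"angular": [0,0,0],"fingers": 1},
    {"dp": [-0.618,-0.648,0],"angular": [0,0,0],"fingers": 1},
  ],
)

```text
time: 86.15
tool_pos: [620.4, -240.1, 213.5]
tcp_rot: [-179.9, 0.0, 154.6]
ft_force: [-1.3, 1.0, -1.9]
finger_gap: 15.0
grip_force: 89.8
```

```bash
python3 - <<'E'
from h import *
bars("top"); bars("scene"); bars("wrist"); print(E())
print([(round(d['conf'],2),back(camera_params("wrist"),d['at'],0)[0,:2].round(1)) for d in pinpoint("wrist","dish")[:2]])
plan([(621.1,-241.2,95,154.6),(621.1,-241.2,81,154.6)])
E
```

```text
top a 42 [626.2  95.4] yaw -87
top b 42 [621.6 -63. ] yaw -87
top c 41 [505.7 -60.1] yaw -85
top d 43 [509.9  98.9] yaw -88
scene a 84 [627.1  96.3] yaw -84
scene b 84 [623.6 -63.5] yaw -89
scene c 74 [508.1 -60.8] yaw -86
scene d 71 [511.9  99. ] yaw -83
a out
wrist b 562 [618.9 -65. ] yaw -90
c out
d out
(array([ 620.38432636, -240.71054118,  213.3805547 ]), array([-1.79902547e+02,  4.21562547e-02,  1.54555702e+02]))
[(0.72, array([ 626.3, -240.1]))]
dp [-0.004, 0.001, 0.592] ang [-0.0005, 0.0002, -0.0003] rows>=1.9
dp [0.0, -0.0, 0.07] ang [0.0, 0.0, 0.0] rows>=0.2
```

All four bars read -83° to -89°, so every screw is home. Now I put the wrench down.

>>> step_arm(
  targets=[
    {"dp": [-0.006,0.002,0.12],"angular": [0,0,0],"fingers": 1},
    {"dp": [-0.006,0.002,0.27],"angular": [0,0,0],"fingers": 1},
    {"dp": [-0.006,0.002,0.42],"angular": [0,0,0],"fingers": 1},
    {"dp": [-0.006,0.002,0.54],"angular": [0,0,0],"fingers": 1},
    {"dp": [-0.006,0.002,0.61],"angular": [0,0,0],"fingers": 1},
    {"dp": [-0.006,0.002,0.64],"angular": [0,0,0],"fingers": 1},
    {"dp": [-0.006,0.002,0.655],"angular": [0,0,0],"fingers": 1},
    {"dp": [-0.006,0.002,0.661],"angular": [0,0,0],"fingers": 1},
  ],
)

```text
time: 87.35
tool_pos: [622.1, -241.9, 81.9]
tcp_rot: [-179.9, 0.1, 154.5]
ft_force: [-0.2, 0.2, -1.6]
finger_gap: 15.1
grip_force: 89.8
```

```bash
python3 -c "
from h import *
s=sense();print(E(),s['ft_force'],s['wrist_torque'])"
```

```text
(array([ 622.11264784, -241.90284888,   81.85393613]), array([-1.79900499e+02,  1.08614199e-01,  1.54520908e+02])) [-0.1513285   0.23413496 -1.59429938] [-0.05709869 -0.03116779 -0.05392339]
```

>>> step_arm(
  targets=[
    {"dp": [0,0,0.003],"angular": [0,0,0],"fingers": 1},
    {"dp": [0,0,0.006],"angular": [0,0,0],"fingers": 1},
    {"dp": [0,0,0.008],"angular": [0,0,0],"fingers": 1},
    {"dp": [0,0,0.008],"angular": [0,0,0],"fingers": 1},
    {"dp": [0,0,0.008],"angular": [0,0,0],"fingers": 1},
    {"dp": [0,0,0.008],"angular": [0,0,0],"fingers": 1},
    {"dp": [0,0,0.008],"angular": [0,0,0],"fingers": 1},
    {"dp": [0,0,0.008],"angular": [0,0,0],"fingers": 1},
  ],
)

```text
time: 88.35
tool_pos: [622.1, -241.9, 80.5]
tcp_rot: [-179.9, 0.1, 154.5]
ft_force: [-0.9, 0.9, 5.6]
finger_gap: 15.2
grip_force: 91.0
```

```bash
python3 -c "
from h import *
s=sense();print(E(),s['ft_force'],s['wrist_torque'])"
```

```text
(array([ 622.06434944, -241.86594218,   80.51675037]), array([-1.79901076e+02,  1.05059675e-01,  1.54520250e+02])) [-0.88480936  0.93316765  5.58220338] [0.1730479  0.44714582 0.00689095]
```

The foot is on the dish floor. I open the fingers and rise.

>>> step_arm(
  targets=[
    {"dp": [0,0,0],"angular": [0,0,0],"fingers": 0.5},
    {"dp": [0,0,0],"angular": [0,0,0],"fingers": 0},
    {"dp": [0,0,0],"angular": [0,0,0],"fingers": 0},
    {"dp": [0,0,0],"angular": [0,0,0],"fingers": 0},
    {"dp": [0,0,0],"angular": [0,0,0],"fingers": 0},
    {"dp": [0,0,0],"angular": [0,0,0],"fingers": 0},
    {"dp": [0,0,-0.15],"angular": [0,0,0],"fingers": 0},
    {"dp": [0,0,-0.35],"angular": [0,0,0],"fingers": 0},
  ],
)

```text
time: 89.35
tool_pos: [620.4, -241.0, 148.3]
tcp_rot: [-179.9, -0.2, 154.5]
ft_force: [-0.2, -0.0, 0.1]
finger_gap: 85.4
grip_force: 0.0
```

>>> step_arm(
  targets=[
    {"dp": [0,0,-0.2],"angular": [0,0,0],"fingers": 0},
    {"dp": [0,0,-0.5],"angular": [0,0,0],"fingers": 0},
    {"dp": [0,0,-0.75],"angular": [0,0,0],"fingers": 0},
    {"dp": [0.3,0,-0.75],"angular": [0,0,0],"fingers": 0},
    {"dp": [0.6,0,-0.75],"angular": [0,0,0],"fingers": 0},
    {"dp": [0.6,0,-0.75],"angular": [0,0,0],"fingers": 0},
    {"dp": [0.6,0,-0.75],"angular": [0,0,0],"fingers": 0},
    {"dp": [0.6,0,-0.75],"angular": [0,0,0],"fingers": 0},
  ],
)

```text
time: 90.35
tool_pos: [514.5, -190.3, 299.9]
tcp_rot: [-179.9, 0.1, 154.5]
ft_force: [-0.1, 0.5, 0.3]
finger_gap: 85.4
grip_force: 0.0
```

```bash
python3 - <<'E'
from h import *
im,p=shot("top","end_top"); im2,p2=shot("scene","end_sc"); bars("top")
for n,q in (("top",p),("scene",p2)):
    for l in("wrench","dish"): print(n,l,[(round(d['conf'],2),back(q,d['at'],6)[0,:2].round(0)) for d in pinpoint(n,l)[:2]])
co=[tuple((a[0],a[1],a[2]+60) for a in g) for g in CO]
print(fit(im,p,co,(564,18,-1.5),4))
g=cv2.inRange(cv2.cvtColor(im,cv2.COLOR_BGR2HSV),(45,100,40),(85,255,255)); n,l,st,c=cv2.connectedComponentsWithStats(g)
for i in range(1,n):
    if st[i,4]>8: print(c[i],st[i,4],back(p,c[i],110)[0].round(0))
print(E())
E
```

```text
top a 42 [626.2  95.4] yaw -87
top b 42 [621.6 -63. ] yaw -87
top c 42 [505.6 -60.3] yaw -86
top d 43 [509.9  98.9] yaw -88
top wrench []
top dish [(0.33, array([762.,  47.]))]
scene wrench [(0.72, array([ 623., -243.])), (0.3, array([ 721., -314.]))]
scene dish [(0.73, array([ 635., -246.])), (0.39, array([741., 212.]))]
(array([567.32,  17.77,  -1.51]), 0.3)
(array([ 513.54867508, -189.78966747,  299.04396605]), array([-1.79903110e+02, -7.62443557e-04,  1.54516281e+02]))
```

```bash
python3 - <<'E'
from h import *
for f in ("scene0","end_sc"):
    im=cv2.imread(f"pics/{f}.png"); im=cv2.resize(im,(512,384),interpolation=cv2.INTER_AREA)
    g=cv2.inRange(cv2.cvtColor(im,cv2.COLOR_BGR2HSV),(45,100,40),(85,255,255)); ys,xs=np.nonzero(g[190:260,110:180]); print(f,len(xs),xs.min()+110,xs.max()+110,ys.min()+190,ys.max()+190,xs.mean()+110,ys.mean()+190)
im,p=shot("wrist","end_w")
print([(round(d['conf'],2),d['at'],back(p,d['at'],6)[0,:2].round(0)) for d in pinpoint("wrist","wrench")[:2]], fit(im,p,box(45,8,116),(622,-242,-26),8))
E
```

```text
scene0 278 124 146 208 239 136.4388489208633 221.48920863309354
end_sc 275 124 147 201 239 136.04 221.48
[(0.96, [251.5, 223.0], array([ 617., -246.]))] (array([ 621.18, -241.54,  -25.04]), 0.76)
```

The wrench stands upright exactly where it stood at the start, so I hand in.

```bash
python3 -c "
from bench import *
print(hand_in())"
```

```text
the job is handed in; nothing more can be done
None
```

The job is handed in at about 90 s, result not shown: both cans present (red, brass) lie on the rails, the cover is flat against its stop, all four screws were tightened in order a, c, b, d over two passes to the stop, and the wrench is upright in its dish.

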